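# Sort the tubs, turn the coding dial on and key in the run

### The job

Tip the yellow hold bin forward, drop every red-lidded reject tub into it and push it back fully home; stand every white-lidded tub upright in a nest of its own on the dial. When all tubs are sorted and the bin is shut, turn the dial clockwise (seen from above) by exactly one position, and only then key in the run on the console, one key at a time, each fully down and let up again: blue, yellow, blue, green. Do not press the red stop key, press no key before the dial has been turned, and leave the spatula and the spray bottle where they are; at the end every tub must still be in its place.

Things in the scene. Friction and masses are not known exactly. Their poses are not given: they have to be found in the camera images.
- white1_mid (a point): Centre (half-way up, 30 mm over its foot) of a closed round tub with an orange-brown body and a white lid: plain upright cylinder 60 mm across and 60 mm high, about 120 g, z axis up; loose on the table. It belongs in a nest of the dial. May be absent: two or three white-lidded tubs are there.
- white2_mid (a point): Centre (half-way up, 30 mm over its foot) of a closed round tub with an orange-brown body and a white lid: plain upright cylinder 60 mm across and 60 mm high, about 120 g, z axis up; loose on the table. It belongs in a nest of the dial. May be absent: two or three white-lidded tubs are there.
- white3_mid (a point): Centre (half-way up, 30 mm over its foot) of a closed round tub with an orange-brown body and a white lid: plain upright cylinder 60 mm across and 60 mm high, about 120 g, z axis up; loose on the table. It belongs in a nest of the dial. May be absent: two or three white-lidded tubs are there.
- red1_mid (a point): Centre (half-way up, 30 mm over its foot) of a closed round tub with an orange-brown body and a red lid: plain upright cylinder 60 mm across and 60 mm high, about 120 g, z axis up; loose on the table. It belongs in the hold bin. May be absent: one or two red-lidded tubs are there.
- red2_mid (a point): Centre (half-way up, 30 mm over its foot) of a closed round tub with an orange-brown body and a red lid: plain upright cylinder 60 mm across and 60 mm high, about 120 g, z axis up; loose on the table. It belongs in the hold bin. May be absent: one or two red-lidded tubs are there.
- dial (a joint): Turn of the round aluminium dial (254 mm across, top face 50 mm over the table) about its upright axis, rad: 0 at the start, growing clockwise seen from above. It clicks into a detent every 1.257 rad (five positions); turned past half-way and let go, it springs on into the next. Detent torque up to 0.25 N m. The white coder behind it stands 173 mm (its head 142 mm) from the axis, 150 mm high.
- dial_handle (a point): On the dial's axis 140 mm over the table, in the black bar handle, turning with it: bar 50 mm along x, 16 mm thick along y (grip here), 117 to 159 mm over the table, stem 20 mm thick. Nests (blue discs, each in four 8 mm high pins, 5 mm play) have centres 88 mm from the axis at 0, 72, 144, 216, 288 degrees from x about z, foot level 90 mm below; pins at 45 degrees to the radius.
- bin (a joint): Tilt of the yellow hold bin about its bottom pivot, rad: 0 shut (home against its stop) to 0.75 tipped fully, its top towards the robot. Held by its weight alone: let go below about 0.3 rad (empty) it falls home, beyond that it falls fully open and stays open, loaded too. About 1 N at the tab moves it.
- bin_hinge (a point): Middle of the bin's pivot line at the lower front edge of its steel case, 12 mm over the table; fixed. x points into the case, away from the robot, y along the pivot, z up. The case is 230 mm wide (y), from 10 mm in front of this point to 120 mm behind; its flat roof (top 155 mm over the table) begins 13 mm behind it.
- bin_tab (a point): Centre of the upright pull tab on the middle of the bin's front wall, moving with the bin: 70 mm wide (y), 10 mm thick (x), 170 mm above and 5 mm behind the pivot when shut, top edge 20 mm higher. Axes as bin_hinge when shut. When shut it stands 47 mm above the roof, free behind: hook it from behind or pinch it from above.
- bin_in (a point): Centre of the bin's inner floor, moving with it; 51 mm behind, 6 mm above the pivot when shut. Inside 188 mm wide (y), 86 mm deep; side and back walls 85 mm high, front 128 mm. Fully tipped, the mouth's middle is 45 mm in front of the pivot: a tub let go upright there, foot 85 mm above the pivot, slides in. Two fit, 45 mm either side of the middle.
- blue_key_top (a point): Centre of the top face of the round blue push key, 34 mm across, facing up, 57 mm over the table on the grey console. Four keys in a row, 70 mm apart, in varying order; a black display behind the row reaches 88 mm over the table, its face 48 mm behind the keys.
- blue_key (a joint): Travel of the blue key, m: 0 up, 0.006 fully down (about 5 N; counts as down beyond 0.004); it springs back.
- yellow_key_top (a point): Centre of the top face of the round yellow push key, 34 mm across, facing up, 57 mm over the table on the grey console. Four keys in a row, 70 mm apart, in varying order; a black display behind the row reaches 88 mm over the table, its face 48 mm behind the keys.
- yellow_key (a joint): Travel of the yellow key, m: 0 up, 0.006 fully down (about 5 N; counts as down beyond 0.004); it springs back.
- green_key_top (a point): Centre of the top face of the round green push key, 34 mm across, facing up, 57 mm over the table on the grey console. Four keys in a row, 70 mm apart, in varying order; a black display behind the row reaches 88 mm over the table, its face 48 mm behind the keys.
- green_key (a joint): Travel of the green key, m: 0 up, 0.006 fully down (about 5 N; counts as down beyond 0.004); it springs back.
- red_key_top (a point): Centre of the top face of the round red push key (the stop key), 34 mm across, facing up, 57 mm over the table on the grey console. Four keys in a row, 70 mm apart, in varying order; a black display behind the row reaches 88 mm over the table, its face 48 mm behind the keys.
- red_key (a joint): Travel of the red key, m: 0 up, 0.006 fully down (about 5 N; counts as down beyond 0.004); it springs back.
- spray: Bystander: white round spray bottle with a blue cap, 64 mm across, 170 mm high, behind the dial; origin at its underside. Leave it alone.
- spatula: Bystander: flat spatula with a blue handle, 225 mm, lying in front of the dial; origin at its underside. Leave it alone.
Not all that is in view belongs to the job. Leave any pink look-alike of the part that bears white1_mid alone. Leave any purple look-alike of the part that bears white3_mid alone.

How it is judged (in metres and radians):
On the way, in this order (a step that is already met when the one before it is completed fails the run):
1. the hold bin is tipped forward (beyond 0.5 rad) (value of joint bin above 0.5 rad), for 0.1 s.
2. every red-lidded tub is in the bin, the bin shut, and every white-lidded tub upright in a nest, the dial not yet turned (x of red1_mid in the frame of bin_in between -0.05 and 0.05 m and y of red1_mid in the frame of bin_in between -0.1 and 0.1 m and z of red1_mid in the frame of bin_in between 0 and 0.09 m and x of red2_mid in the frame of bin_in between -0.05 and 0.05 m and y of red2_mid in the frame of bin_in between -0.1 and 0.1 m and z of red2_mid in the frame of bin_in between 0 and 0.09 m and value of joint bin below 0.04 rad and ((x of white1_mid in the frame of dial_handle between 0.078 and 0.098 m and y of white1_mid in the frame of dial_handle between -0.01 and 0.01 m) or (x of white1_mid in the frame of dial_handle between 0.0172 and 0.0372 m and y of white1_mid in the frame of dial_handle between 0.0737 and 0.0937 m) or (x of white1_mid in the frame of dial_handle between -0.0812 and -0.0612 m and y of white1_mid in the frame of dial_handle between 0.0417 and 0.0617 m) or (x of white1_mid in the frame of dial_handle between -0.0812 and -0.0612 m and y of white1_mid in the frame of dial_handle between -0.0617 and -0.0417 m) or (x of white1_mid in the frame of dial_handle between 0.0172 and 0.0372 m and y of white1_mid in the frame of dial_handle between -0.0937 and -0.0737 m)) and z of white1_mid in the frame of dial_handle between -0.065 and -0.055 m and angle between each of white1_mid, white2_mid, white3_mid's own z axis and vertical below 0.1 rad and ((x of white2_mid in the frame of dial_handle between 0.078 and 0.098 m and y of white2_mid in the frame of dial_handle between -0.01 and 0.01 m) or (x of white2_mid in the frame of dial_handle between 0.0172 and 0.0372 m and y of white2_mid in the frame of dial_handle between 0.0737 and 0.0937 m) or (x of white2_mid in the frame of dial_handle between -0.0812 and -0.0612 m and y of white2_mid in the frame of dial_handle between 0.0417 and 0.0617 m) or (x of white2_mid in the frame of dial_handle between -0.0812 and -0.0612 m and y of white2_mid in the frame of dial_handle between -0.0617 and -0.0417 m) or (x of white2_mid in the frame of dial_handle between 0.0172 and 0.0372 m and y of white2_mid in the frame of dial_handle between -0.0937 and -0.0737 m)) and z of white2_mid in the frame of dial_handle between -0.065 and -0.055 m and ((x of white3_mid in the frame of dial_handle between 0.078 and 0.098 m and y of white3_mid in the frame of dial_handle between -0.01 and 0.01 m) or (x of white3_mid in the frame of dial_handle between 0.0172 and 0.0372 m and y of white3_mid in the frame of dial_handle between 0.0737 and 0.0937 m) or (x of white3_mid in the frame of dial_handle between -0.0812 and -0.0612 m and y of white3_mid in the frame of dial_handle between 0.0417 and 0.0617 m) or (x of white3_mid in the frame of dial_handle between -0.0812 and -0.0612 m and y of white3_mid in the frame of dial_handle between -0.0617 and -0.0417 m) or (x of white3_mid in the frame of dial_handle between 0.0172 and 0.0372 m and y of white3_mid in the frame of dial_handle between -0.0937 and -0.0737 m)) and z of white3_mid in the frame of dial_handle between -0.065 and -0.055 m and value of joint dial between -0.1 and 0.1 rad), for 0.2 s.
3. the dial is turned clockwise by one position and at rest (value of joint dial between 1.15664 and 1.35664 rad and velocity of joint dial between -0.1 and 0.1 rad/s), for 0.2 s.
4. first: the blue key fully down, no other key down (value of joint blue_key above 0.004 m and value of joint each of yellow_key, green_key, red_key below 0.002 m and value of joint bin below 0.04 rad and value of joint dial between 1.15664 and 1.35664 rad), for 0.05 s.
5. second: the yellow key fully down, no other key down (value of joint yellow_key above 0.004 m and value of joint each of blue_key, green_key, red_key below 0.002 m and value of joint bin below 0.04 rad and value of joint dial between 1.15664 and 1.35664 rad), for 0.05 s.
6. third: the blue key fully down, no other key down (all of step 4), for 0.05 s.
7. fourth: the green key fully down, no other key down (value of joint green_key above 0.004 m and value of joint each of blue_key, yellow_key, red_key below 0.002 m and value of joint bin below 0.04 rad and value of joint dial between 1.15664 and 1.35664 rad), for 0.05 s.
At the end, for the whole second after the job is handed in: White-lidded tubs stand upright (0.1 rad) in dial nests (within 10 mm along and across the handle, foot on the dial); red-lidded tubs lie inside the bin; bin home (under 0.04 rad); dial one position on (1.257 +- 0.1 rad); keys up; tubs at rest (((x of white1_mid in the frame of dial_handle between 0.078 and 0.098 m and y of white1_mid in the frame of dial_handle between -0.01 and 0.01 m) or (x of white1_mid in the frame of dial_handle between 0.0172 and 0.0372 m and y of white1_mid in the frame of dial_handle between 0.0737 and 0.0937 m) or (x of white1_mid in the frame of dial_handle between -0.0812 and -0.0612 m and y of white1_mid in the frame of dial_handle between 0.0417 and 0.0617 m) or (x of white1_mid in the frame of dial_handle between -0.0812 and -0.0612 m and y of white1_mid in the frame of dial_handle between -0.0617 and -0.0417 m) or (x of white1_mid in the frame of dial_handle between 0.0172 and 0.0372 m and y of white1_mid in the frame of dial_handle between -0.0937 and -0.0737 m)) and z of white1_mid in the frame of dial_handle between -0.065 and -0.055 m and angle between each of white1_mid, white2_mid, white3_mid's own z axis and vertical below 0.1 rad and ((x of white2_mid in the frame of dial_handle between 0.078 and 0.098 m and y of white2_mid in the frame of dial_handle between -0.01 and 0.01 m) or (x of white2_mid in the frame of dial_handle between 0.0172 and 0.0372 m and y of white2_mid in the frame of dial_handle between 0.0737 and 0.0937 m) or (x of white2_mid in the frame of dial_handle between -0.0812 and -0.0612 m and y of white2_mid in the frame of dial_handle between 0.0417 and 0.0617 m) or (x of white2_mid in the frame of dial_handle between -0.0812 and -0.0612 m and y of white2_mid in the frame of dial_handle between -0.0617 and -0.0417 m) or (x of white2_mid in the frame of dial_handle between 0.0172 and 0.0372 m and y of white2_mid in the frame of dial_handle between -0.0937 and -0.0737 m)) and z of white2_mid in the frame of dial_handle between -0.065 and -0.055 m and ((x of white3_mid in the frame of dial_handle between 0.078 and 0.098 m and y of white3_mid in the frame of dial_handle between -0.01 and 0.01 m) or (x of white3_mid in the frame of dial_handle between 0.0172 and 0.0372 m and y of white3_mid in the frame of dial_handle between 0.0737 and 0.0937 m) or (x of white3_mid in the frame of dial_handle between -0.0812 and -0.0612 m and y of white3_mid in the frame of dial_handle between 0.0417 and 0.0617 m) or (x of white3_mid in the frame of dial_handle between -0.0812 and -0.0612 m and y of white3_mid in the frame of dial_handle between -0.0617 and -0.0417 m) or (x of white3_mid in the frame of dial_handle between 0.0172 and 0.0372 m and y of white3_mid in the frame of dial_handle between -0.0937 and -0.0737 m)) and z of white3_mid in the frame of dial_handle between -0.065 and -0.055 m and x of red1_mid in the frame of bin_in between -0.05 and 0.05 m and y of red1_mid in the frame of bin_in between -0.1 and 0.1 m and z of red1_mid in the frame of bin_in between 0 and 0.09 m and x of red2_mid in the frame of bin_in between -0.05 and 0.05 m and y of red2_mid in the frame of bin_in between -0.1 and 0.1 m and z of red2_mid in the frame of bin_in between 0 and 0.09 m and value of joint bin below 0.04 rad and value of joint dial between 1.15664 and 1.35664 rad and value of joint each of blue_key, yellow_key, green_key, red_key below 0.002 m and linear speed of each of white1, white2, white3, red1, red2 below 0.02 m/s); the robot touches nothing.
It fails at once if the red stop key is pressed (value of joint red_key above 0.003 m).
It fails at once if a key is pressed while the bin is open or the dial is not one position on (value of joint any of blue_key, yellow_key, green_key above 0.004 m and (value of joint bin above 0.1 rad or value of joint dial above 1.45664 rad or value of joint dial below 1.05664 rad)).
It fails at once if a bystander (spray bottle, spatula) is moved by more than 30 mm (distance of any of spray, spatula from where it was at the start of the episode above 0.03 m).
Of white1, white2, white3 only 2 to 3 are there at a start; the rules pass over those that are not, and their reading is None.
Of red1, red2 only 1 to 2 are there at a start; the rules pass over those that are not, and their reading is None.
At some moment in a run one of white1, white2, white3, red1, red2 may be knocked a few centimetres aside while the robot is not near it.
It also fails if it takes over 210 s, if anything falls off the work surface, if the arm or the gripper's body presses on something with over 40 N, if the wrist force passes 120 N, or if a joint passes its speed limit or range.

### The arm

A 6-joint arm with a two-finger parallel gripper is mounted at the origin on the work surface. World frame = base frame: x ahead of the robot, y to its left, z up, the work surface at z = 0. Lengths are in m, angles in degrees, forces in N, time in s.
With the tool pointing down it reaches from about 0.4 to 0.825 m from the base axis. Payload 7 kg.
Tool frame: the origin (TCP) lies midway between the tips of the shut fingers; the grasp point (between the pads) lies 19 mm behind it; z points along the fingers, y is the direction in which the jaws open and shut (so a half turn about z gives the same grasp; the last joint's range is limited). The gripper opens to 88 mm and grips with 3 to 60 N. Pads are 19 mm wide; open, the fingers measure 130 mm over their backs; the gripper's body (78 mm by 193 mm) begins 47 mm behind the grasp point.
Start: joints at [-60.728, 20.546, 0.682, 0, -70.136, -16.507], TCP at [0.149, -0.658, 0.227] pointing down, gripper open.
Joint ranges: [-176.03, 176.03], [-82.01, 121.73], [-58.28, 71.71], [-173.87, 95.51], [-174.79, -0.11], [-173.66, 173.66]. Speed limits (degrees/s): [136.94, 136.94, 172.46, 180, 180, 180].

### API

Orientations are given as [roll, pitch, yaw] about the fixed x, y, z axes, in that order (R = Rz(yaw) Ry(pitch) Rx(roll)).
In Python, from plant import sensors, viewer, r gives the robot as it stands. The module is installed in compiled form; this text tells all that it offers.
- The arm moves only by the shell command python3 -m handwheel 'ROWS' [OPENING] [FORCE]. ROWS is JSON, one flat list of numbers, 6 for each row, row after row: the shift along the world's x, y, z in cm, then the turn, a rotation vector about the world's x, y, z in rad. In form: [tx, ty, tz, wx, wy, wz, tx, ty, tz, wx, wy, wz, ...]. A call has 1 to 8 rows; each row is the pose to reach, as a shift and turn from the pose measured when the call began; what a row does not reach only later rows make up. A row lasts 1/10 s, in which the tool goes at most 50 mm and 8.59 degrees, less where a joint would pass 70% of its speed; a pose out of reach is approached as far as the arm can. A call with a gripper value outside its range is refused whole. OPENING is the closure in counts, from 0 (fully open) to 255 (shut), set as the call begins (- or left out, the last holds). The fingers move at their own pace and stop on an object; FORCE is the grip in N (left out, the last holds). Time passes only in rows, so rows that repeat a pose let the fingers close. It gives the time, the measured TCP pose, the force and the opening at its end, in the units of the state.
- sensors.get_state(): the state, without advancing time (a new reading comes with each control period).
- viewer.capture(name): name is "scene" or "top" or "wrist"; returns a dict with "img" (480x640x3 uint8, red, green, blue), "camera_matrix" (3x3 intrinsics, pixels), "camera_from_world" (4x4, takes a point from world to camera coordinates); the wrist camera has in their place "mount" (4x4, takes a point from camera to tool coordinates, whose origin is the TCP and whose axes are the flange's). Camera axes: x right, y down, z forward; pixel columns grow to the right and rows downward; lengths in m; the calibration is good to about 2 mm. A picture is of the moment at which its call begins: read the wrist's pose just before it. There is no depth.
- r.close_job(): hands the job in, once; it reports no verdict.
The state is a dict: "time_s": time; "joints": joint angles; "qd": joint speeds; "joint_torque": joint torques, N m; "tcp_pos": TCP position; "eef_rot": TCP orientation; "contact_force": force on the tool from outside, world axes, zero at the start; "moment": the same for the moment, N m; "gripper_width": finger opening in m.
Only numpy, scipy, OpenCV 4.12 (cv2) and the standard library are available. Lean on these libraries where they do the work, as an engineer would, in place of code of your own. Each camera call takes 0.05 s, during which the arm holds its last target.

## Working session

There is one attempt and no reset: what is moved stays moved. The work goes in short steps, Python scripts to look and compute and a shell command to move; the robot and the scene stay as the last step left them, time stands still between calls to the robot, and variables do not carry over. Pictures are saved under pics/ and viewed, and the job is handed in when it is done.

```bash
ls; mkdir -p pics
python3 - <<'E'
from plant import sensors, viewer, r
import cv2
print(sensors.get_state())
for n in ["scene","top","wrist"]:
    c=viewer.capture(n); cv2.imwrite(f"pics/{n}0.png",c["img"][:,:,::-1]); print(n,c["camera_matrix"],c.get("camera_from_world"),c.get("mount"))
E
```

```text
pics
{'time_s': 0.0, 'joints': array([-6.07267857e+01,  2.05899583e+01,  6.33673366e-01, -1.90212679e-02,
       -7.01366005e+01, -1.65062770e+01]), 'qd': array([-0.02475159, -0.03461528, -0.01452237, -0.05253931, -0.01947777,
       -0.02111891]), 'joint_torque': array([-2.35414765e-03, -5.82719207e+01,  2.93051201e+01,  6.99707866e+00,
        7.05183222e-03, -1.63949671e-04]), 'tcp_pos': array([ 0.1490147 , -0.6578401 ,  0.22564206]), 'eef_rot': array([ 1.79905862e+02, -9.24864823e-03, -1.67239533e+02]), 'contact_force': array([-0.06762495, -0.35457574,  0.25298398]), 'moment': array([ 0.06058802, -0.05627169,  0.04359555]), 'gripper_width': 0.08777740334689643}
scene [[605.71417846   0.         318.0034225 ]
 [  0.         605.71417846 242.68023963]
 [  0.           0.           1.        ]] [[ 0.7801953   0.62511487  0.02294975 -0.40403247]
 [ 0.37922727 -0.44349277 -0.81209657 -0.06372344]
 [-0.4974756   0.6422971  -0.58307158  1.75028508]
 [ 0.          0.          0.          1.        ]] None
top [[441.65570991   0.         322.98581791]
 [  0.         441.65570991 240.84654684]
 [  0.           0.           1.        ]] [[-0.01133697 -0.99990974 -0.00720945  0.04853002]
 [-0.98931376  0.01226436 -0.14528551  0.49277732]
 [ 0.14536082  0.00548531 -0.9893635   0.93087083]
 [ 0.          0.          0.          1.        ]] None
wrist [[353.82170839   0.         321.98434831]
 [  0.         353.82170839 237.82297325]
 [  0.           0.           1.        ]] None [[ 7.81390570e-04 -9.69369793e-01 -2.45604546e-01  6.57438960e-02]
 [ 9.99999672e-01  8.09560764e-04 -1.37352389e-05  1.24194737e-04]
 [ 2.12146330e-04 -2.45604455e-01  9.69370108e-01 -1.58968459e-01]
 [ 0.00000000e+00  0.00000000e+00  0.00000000e+00  1.00000000e+00]]
```

View pics/scene0.png

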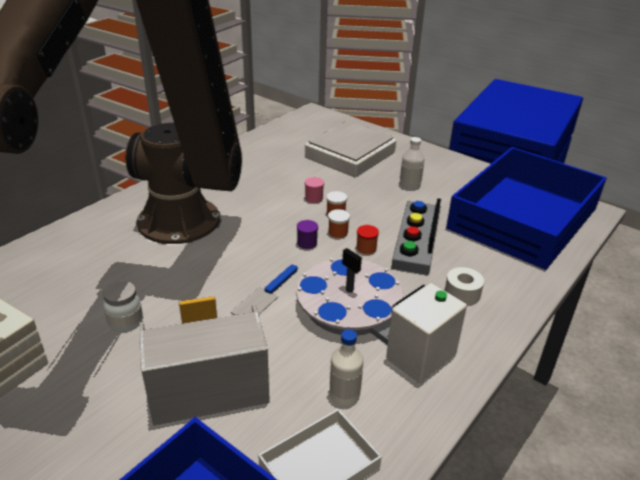

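View pics/top0.png

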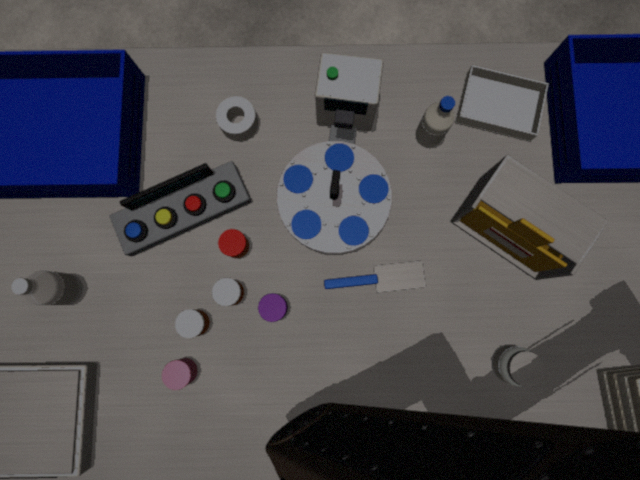

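View pics/wrist0.png

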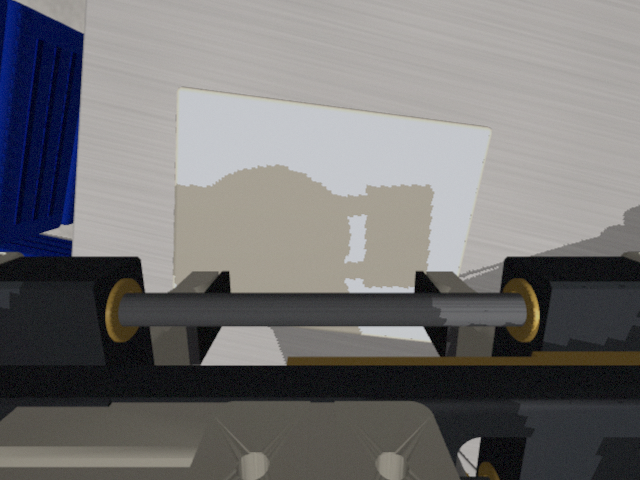

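Top view: white lids are at (227,292) and (190,324), and the only red lid is at (233,243). The pink (179,374) and purple (273,307) tubs are look-alikes, and the grey jar at (517,366) is not a tub. The keys from left to right are blue (135,230), yellow (164,217), red (193,203) and green (223,190). The dial handle is at (336,185), and the bin tab is around (537,235). In the scene view the same tubs are at (337,203), (339,222) and (367,238).

```bash
cat > h.py <<'E'
from plant import sensors, viewer, r
import cv2, numpy as np
from scipy.spatial.transform import Rotation as R
def pose():
    s=sensors.get_state(); return s, R.from_euler('xyz',s['eef_rot'],degrees=True).as_matrix(), s['tcp_pos']
def cap(n,save=None):
    s,Rm,p=pose(); c=viewer.capture(n); K=c['camera_matrix']
    if n=='wrist':
        T=np.eye(4);T[:3,:3]=Rm;T[:3,3]=p; W=T@c['mount']
    else: W=np.linalg.inv(c['camera_from_world'])
    if save: cv2.imwrite('pics/'+save,c['img'][:,:,::-1])
    return c['img'],K,W
def ray(K,W,uv):
    d=W[:3,:3]@np.linalg.inv(K)@np.array([uv[0],uv[1],1.]); return W[:3,3],d/np.linalg.norm(d)
def on(K,W,uv,z):
    o,d=ray(K,W,uv); return o+d*(z-o[2])/d[2]
def tri(a,b):
    (o1,d1),(o2,d2)=a,b
    A=np.stack([d1,-d2],1); t=np.linalg.lstsq(A,o2-o1,rcond=None)[0]
    p,q=o1+t[0]*d1,o2+t[1]*d2; return (p+q)/2,np.linalg.norm(p-q)
def proj(K,W,P):
    q=np.linalg.inv(W)@np.append(P,1); q=K@q[:3]; return q[:2]/q[2]
def blobs(img,lo,hi,mn=60,roi=None):
    hsv=cv2.cvtColor(img,cv2.COLOR_RGB2HSV); m=cv2.inRange(hsv,np.array(lo),np.array(hi))
    if roi: k=np.zeros_like(m);x0,y0,x1,y1=roi;k[y0:y1,x0:x1]=255;m&=k
    out=[]
    for c in cv2.findContours(m,cv2.RETR_EXTERNAL,cv2.CHAIN_APPROX_NONE)[0]:
        a=cv2.contourArea(c)
        if a>mn:
            (x,y),(w,hh),_=cv2.fitEllipse(c) if len(c)>5 else ((0,0),(0,0),0); out.append((x,y,w,hh,a,c))
    return out
def st():
    s=sensors.get_state(); print('t',round(s['time_s'],2),'p',np.round(s['tcp_pos'],4),'r',np.round(s['eef_rot'],2),'F',np.round(s['contact_force'],1),'w',round(s['gripper_width'],4),'j',np.round(s['joints'],1))
E
python3 - <<'E'
from h import *
img,K,W=cap('top')
np.set_printoptions(precision=4,suppress=True)
print('cam',W[:3,3])
for n,lo,hi,z,roi in [('redlid',(0,150,80),(8,255,255),.06,(205,215,260,270)),('redkey',(0,150,80),(8,255,255),.057,(170,185,210,220)),
 ('white',(0,0,170),(180,60,255),.06,(165,265,250,345)),('bluekey',(100,120,60),(125,255,255),.057,(110,210,150,250)),('yel',(20,120,80),(35,255,255),.057,(140,200,185,235)),
 ('green',(45,120,60),(85,255,255),.057,(205,170,245,210)),('nest',(100,120,60),(125,255,255),.05,(270,130,400,260)),('pink',(160,60,80),(178,255,255),.06,(150,350,210,400)),('purple',(130,80,60),(155,255,255),.06,(250,285,300,330)),
 ('bin',(18,120,60),(35,255,255),.18,(450,190,600,290)),('sprcap',(100,120,60),(125,255,255),.17,(430,90,460,115)),('spat',(100,120,60),(125,255,255),.02,(315,265,385,300))]:
    for b in blobs(img,lo,hi,40,roi):
        print(n,np.round(b[:5],1),on(K,W,b[:2],z))
u=cv2.resize(img[140:300,430:640],None,fx=3.8,fy=3.8,interpolation=cv2.INTER_CUBIC); cv2.imwrite('pics/binzoom.png',u[:,:,::-1])
u=cv2.resize(img[120:270,260:420],None,fx=4,fy=4,interpolation=cv2.INTER_CUBIC); cv2.imwrite('pics/dialzoom.png',u[:,:,::-1])
u=cv2.resize(img[170:400,100:310],None,fx=2.6,fy=2.6,interpolation=cv2.INTER_CUBIC); cv2.imwrite('pics/tubs.png',u[:,:,::-1])
E
```

```text
cam [0.3527 0.0374 0.9929]
redlid [231.7 242.3  25.5  26.3 526. ] [0.4891 0.2376 0.06  ]
redkey [192.3 202.6  13.3  14.5 147. ] [0.5777 0.3256 0.057 ]
bluekey [132.6 229.5  14.3  15.4 171. ] [0.52   0.4529 0.057 ]
yel [162.9 216.   14.1  14.7 161.5] [0.5488 0.3886 0.057 ]
green [222.  189.4  13.5  14.6 153.5] [0.6064 0.2618 0.057 ]
nest [353.2 230.2  28.2  28.7 633.5] [ 0.5138 -0.0231  0.05  ]
nest [305.9 224.   28.1  28.6 629.5] [0.5286 0.0792 0.05  ]
nest [373.2 188.4  27.3  28.3 605. ] [ 0.6063 -0.0689  0.05  ]
nest [297.7 178.6  27.2  28.1 598.5] [0.6306 0.0968 0.05  ]
nest [339.  157.1  26.6  28.  583. ] [0.6786 0.005  0.05  ]
pink [176.  374.5  27.3  29.1 621.5] [0.2167 0.3469 0.06  ]
purple [271.9 307.2  27.1  27.5 583.5] [0.351  0.1509 0.06  ]
bin [551.8 254.3   9.2  34.4 166.5] [ 0.4419 -0.38    0.18  ]
bin [537.7 231.    5.   51.3 166. ] [ 0.4857 -0.3577  0.18  ]
bin [491.6 213.3  10.2  50.1 298.5] [ 0.5203 -0.2744  0.18  ]
sprcap [447.4 102.7  13.   13.1 132.5] [ 0.7457 -0.2062  0.17  ]
spat [350.4 281.3   8.9  72.7 414.5] [ 0.4052 -0.0163  0.02  ]
```

View pics/binzoom.png

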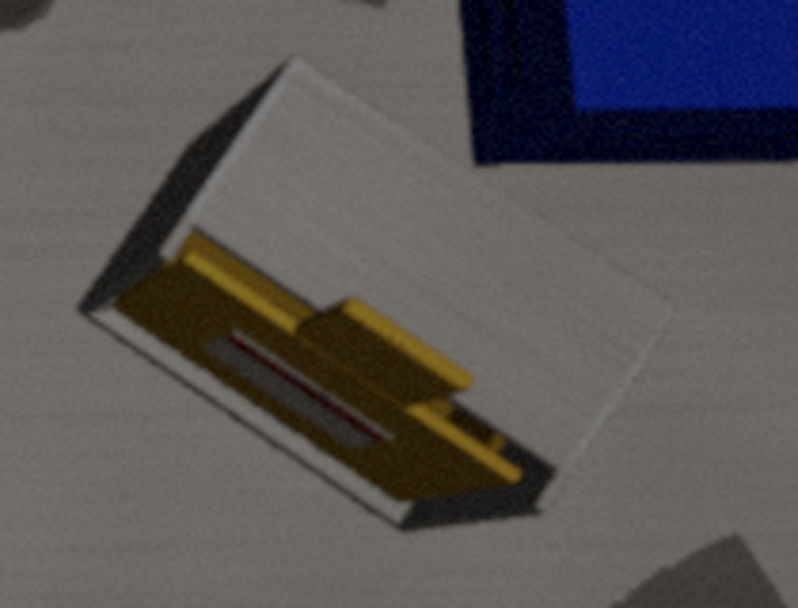

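View pics/dialzoom.png

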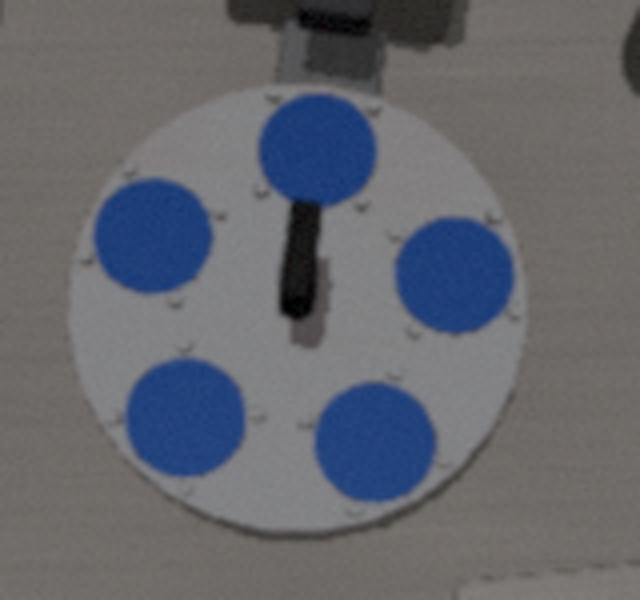

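View pics/tubs.png

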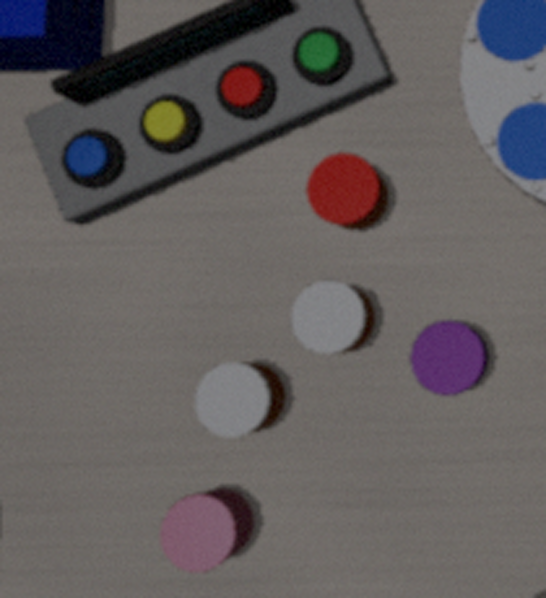

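Run:
```python
from h import *
np.set_printoptions(precision=4,suppress=True)
img,K,W=cap('top')
f=lambda u,v,z: on(K,W,(430+u/3.8-0.37,140+v/3.8-0.37),z)
bl,br,fl,fr=f(297,60,.155),f(672,306,.155),f(163,257,.155),f(543,507,.155)
print(bl,br,fl,fr)
for a,b in ((br,bl),(fr,fl)):
    d=b-a;print('len',np.linalg.norm(d),'yaw of y',np.degrees(np.arctan2(d[1],d[0]))-90)
print('depth',np.linalg.norm(bl-fl),np.linalg.norm(br-fr))
t0,t1=f(343,308,.202),f(467,386,.202);print('tab top',t0,t1,np.linalg.norm(t0-t1),(t0+t1)/2, np.degrees(np.arctan2(*(t0-t1)[[1,0]]))-90)
# scene zoom
s,K2,W2=cap('scene')
u=cv2.resize(s[280:430,120:290],None,fx=4.4,fy=4,interpolation=cv2.INTER_CUBIC); cv2.imwrite('pics/sbin.png',u[:,:,::-1])
u=cv2.resize(s[230:350,290:430],None,fx=5,fy=5,interpolation=cv2.INTER_CUBIC); cv2.imwrite('pics/sdial.png',u[:,:,::-1])
yaw=None
```

```text
[ 0.6412 -0.3235  0.155 ] [ 0.5093 -0.5032  0.155 ] [ 0.5379 -0.248   0.155 ] [ 0.4085 -0.4288  0.155 ]
len 0.22295955301524376 yaw of y -36.27860380706657
len 0.22235014366729416 yaw of y -35.59575174880835
depth 0.12793969479190806 0.12529009729125437
tab top [ 0.5015 -0.3163  0.202 ] [ 0.4632 -0.3721  0.202 ] 0.06770495241643382 [ 0.4823 -0.3442  0.202 ] -34.523812340671455
```

View pics/sbin.png

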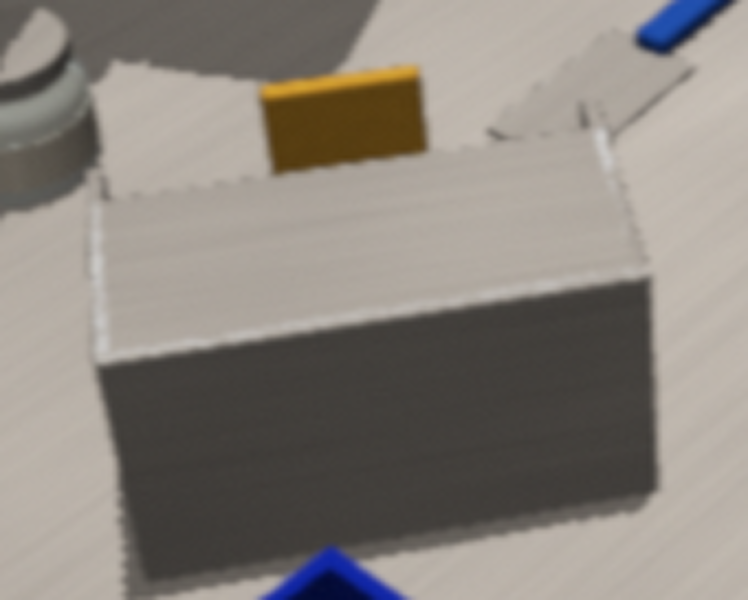

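View pics/sdial.png

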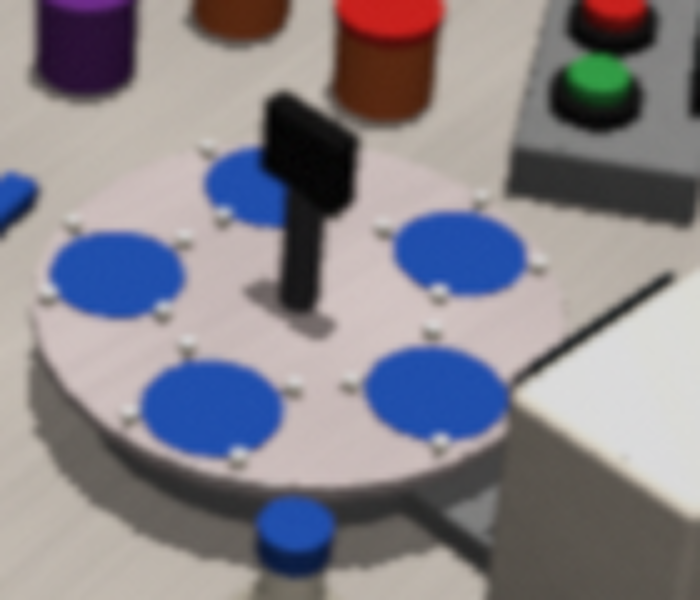

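Geometry agrees: the dial axis is near (0.592, 0.018), and the nest radius and key spacing match the given sizes. For the bin, yaw is about -36° and the hinge about (0.478, -0.342). The tab-top centre I measured, (0.482, -0.344), fits that. Next I shut the gripper and go behind and above the tab.

```bash
python3 -m handwheel '[4,3.5,2,0,0,-0.1, 8,7,4,0,0,-0.21, 12.5,10.5,4,0,0,-0.32, 17,14.5,4,0,0,-0.43, 21.5,18,4,0,0,-0.54, 26,22,4,0,0,-0.65, 30.5,25.5,4,0,0,-0.75, 34,28.5,4,0,0,-0.85]' 255 20; python3 -c "
from h import *
st()
cap('wrist','w1.png'); cap('top','t1.png')"
```

```text
time_s: 1.1
tcp_pos: [0.4519, -0.4037, 0.2665]
eef_rot: [180.0, 0.0, 143.8]
contact_force: [0.5, -0.8, 0.5]
gripper_width: 0.0291
t 1.1 p [ 0.4519 -0.4037  0.2665] r [1.7996e+02 3.0000e-02 1.4383e+02] F [ 0.5 -0.8  0.5] w 0.0291 j [ -23.3   12.8   -4.9   -0.   -72.3 -102.8]
```

View pics/t1.png

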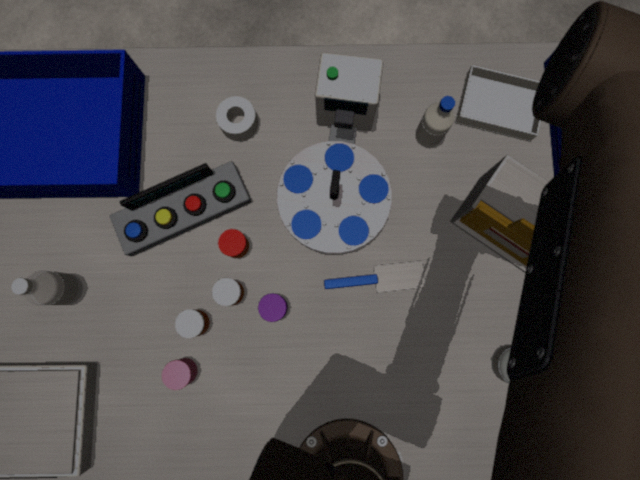

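View pics/w1.png

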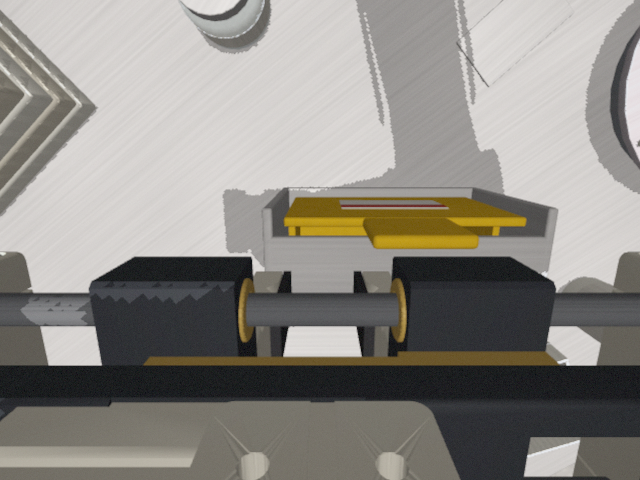

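Wrist view: I am behind the roof, with the tab's top face around (363–478, 218–246). The area near the base is now visible and holds no more tubs, so there is one red and two whites. I measure the tab once more from here.

Run:
```python
from h import *
np.set_printoptions(precision=4,suppress=True)
i,K,W=cap('wrist')
u=cv2.resize(i[180:260,250:560],None,fx=2.5,fy=2.5,interpolation=cv2.INTER_CUBIC); cv2.imwrite('pics/w1z.png',u[:,:,::-1])
for p in ((363,219),(472,219),(477,234),(374,234)): print(on(K,W,p,.202))
```

```text
[ 0.4523 -0.3677  0.202 ]
[ 0.4933 -0.311   0.202 ]
[ 0.5038 -0.3133  0.202 ]
[ 0.4647 -0.3675  0.202 ]
```

View pics/w1z.png

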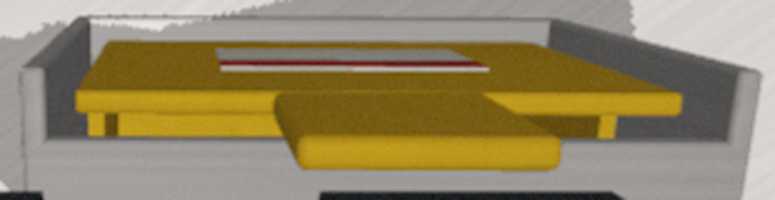

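Run:
```python
from h import *
np.set_printoptions(precision=4,suppress=True)
i,K,W=cap('wrist')
P=[on(K,W,p,.202) for p in ((369,234),(474,234),(473,247),(370,247))]
for p in P: print(p)
c=np.mean(P,0); print(c,np.linalg.norm(P[0]-P[1]),np.linalg.norm(P[1]-P[2]),np.degrees(np.arctan2(*(P[1]-P[0])[[1,0]]))-90)
st()
x=np.array([np.cos(np.radians(-36)),np.sin(np.radians(-36)),0])
print('hook',c+.025*x, 'shift cm',100*(c+.025*x-pose()[2]))
```

```text
[ 0.4609 -0.3714  0.202 ]
[ 0.5007 -0.3161  0.202 ]
[ 0.5079 -0.321   0.202 ]
[ 0.4686 -0.3758  0.202 ]
[ 0.4845 -0.3461  0.202 ] 0.06810455778188663 0.00875844874163636 -35.70187998225622
t 1.3 p [ 0.4515 -0.4042  0.2661] r [179.97  -0.02 144.24] F [-0.2 -0.3  0. ] w 0.0133 j [ -23.4   12.8   -4.9   -0.   -72.3 -102.3]
hook [ 0.5048 -0.3608  0.202 ] shift cm [ 5.3241  4.34   -6.4056]
```

Tab centre is (0.4845, -0.346), within 3 mm of the top-view value. I go over, then down behind it.

```bash
python3 -m handwheel '[2.7,2.2,0,0,0,0, 5.3,4.3,0,0,0,0, 5.3,4.3,-2,0,0,0, 5.3,4.3,-4,0,0,0, 5.3,4.3,-6,0,0,0, 5.3,4.3,-7.5,0,0,0, 5.3,4.3,-9,0,0,0, 5.3,4.3,-9.2,0,0,0]' 255 20; python3 -c "
from h import *
st()
cap('wrist','w2.png')"
```

```text
time_s: 2.1
tcp_pos: [0.5025, -0.3617, 0.1721]
eef_rot: [-180.0, -0.2, 144.2]
contact_force: [0.7, 0.6, 0.8]
gripper_width: 0.0004
t 2.1 p [ 0.5025 -0.3617  0.1721] r [-179.99   -0.21  144.17] F [0.7 0.6 0.8] w 0.0004 j [-1.770e+01  1.770e+01 -1.080e+01 -1.000e-01 -6.170e+01 -1.081e+02]
```

View pics/w2.png

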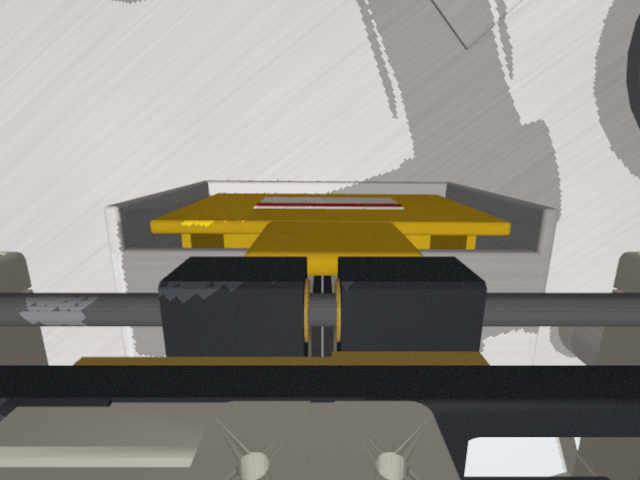

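The fingers are centred behind the tab. I pull toward the robot slowly.

```bash
python3 -m handwheel '[-0.8,0.6,0,0,0,0, -1.6,1.2,0,0,0,0, -2.4,1.8,0,0,0,0, -3.2,2.4,-0.1,0,0,0, -4.1,3,-0.3,0,0,0, -5,3.6,-0.5,0,0,0, -6,4.3,-0.8,0,0,0, -7,5.1,-1.1,0,0,0]' 255 20; python3 -m handwheel '[-0.7,0.5,-0.2,0,0,0, -1.1,0.8,-0.3,0,0,0, -1.1,0.8,-0.3,0,0,0, -1.1,0.8,-0.3,0,0,0, -1.1,0.8,-0.3,0,0,0]'; python3 -c "
from h import *
st()
cap('wrist','w3.png');cap('top','t3.png')"
```

```text
time_s: 2.95
tcp_pos: [0.432, -0.3102, 0.1616]
eef_rot: [-180.0, -0.2, 144.2]
contact_force: [-0.2, -0.0, 0.3]
gripper_width: 0.0007
time_s: 3.45
tcp_pos: [0.4214, -0.3024, 0.1587]
eef_rot: [-180.0, -0.2, 144.2]
contact_force: [-0.1, -0.3, -0.1]
gripper_width: 0.0002
t 3.45 p [ 0.4214 -0.3024  0.1587] r [-1.7999e+02 -1.6000e-01  1.4418e+02] F [-0.1 -0.3 -0.1] w 0.0002 j [-1.400e+01  9.200e+00 -2.430e+01 -1.000e-01 -5.670e+01 -1.118e+02]
```

View pics/w3.png

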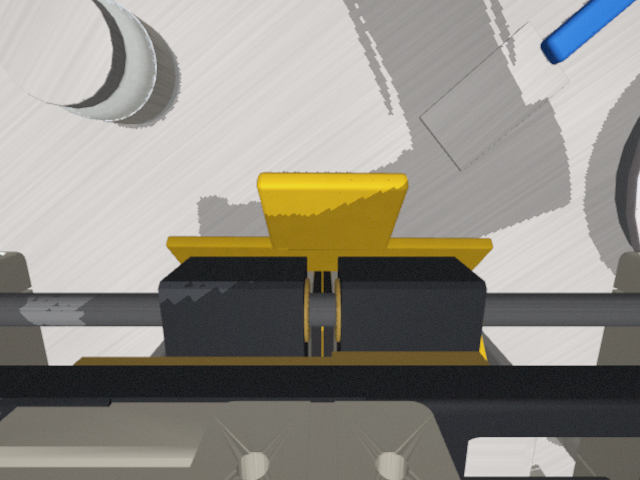

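View pics/t3.png

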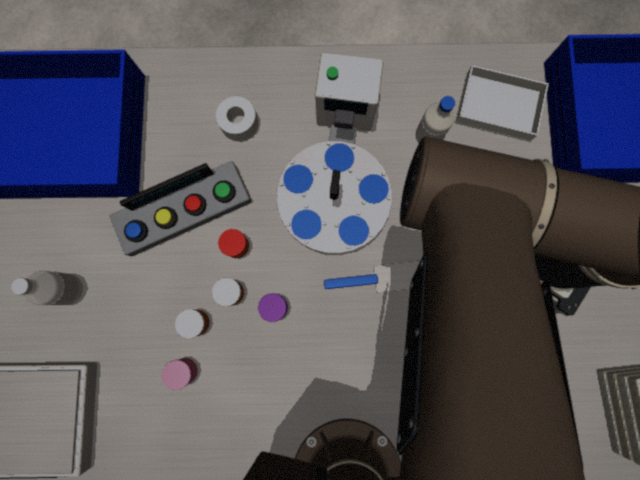

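The bin has fallen fully open: in the wrist view the tab is at (333,180), well ahead of the fingers. Next I measure the red and white tubs.

```bash
cat > tubs.py <<'E'
from h import *
def tubs(tag=''):
    i,K,W=cap('top'); out={}
    hsv=cv2.cvtColor(i,cv2.COLOR_RGB2HSV)
    g=cv2.medianBlur(cv2.cvtColor(i,cv2.COLOR_RGB2GRAY),3)
    cs=cv2.HoughCircles(g,cv2.HOUGH_GRADIENT,1,15,param1=80,param2=14,minRadius=12,maxRadius=16)
    if cs is not None:
        for x,y,rr in cs[0]:
            c=np.median(hsv[int(y)-5:int(y)+6,int(x)-5:int(x)+6].reshape(-1,3),0)
            for z in (.06,.11):
                P=on(K,W,(x,y),z)
                if z==.06: print(round(x,1),round(y,1),rr,'hsv',c,'z.06',np.round(P,4),end=' ')
                else: print('z.11',np.round(P[:2],4))
if __name__=='__main__': tubs()
E
python3 tubs.py
```

```text
353.5 230.5 15.4 hsv [109. 182. 155.] z.06 [ 0.5114 -0.023   0.06  ] z.11 [ 0.5029 -0.0198]
189.5 323.5 14.3 hsv [114.   6. 163.] z.06 [0.3193 0.3225 0.06  ] z.11 [0.3211 0.3072]
305.5 223.5 15.4 hsv [109. 182. 154.] z.06 [0.5279 0.0797 0.06  ] z.11 [0.5186 0.0774]
372.5 188.5 14.3 hsv [109. 188. 149.] z.06 [ 0.6033 -0.0662  0.06  ] z.11 [ 0.5899 -0.0607]
339.5 157.5 14.3 hsv [109. 190. 147.] z.06 [0.6743 0.0042 0.06  ] z.11 [0.6571 0.006 ]
298.5 178.5 14.3 hsv [109. 189. 149.] z.06 [0.6279 0.0944 0.06  ] z.11 [0.6132 0.0913]
226.5 291.5 14.1 hsv [114.   6. 164.] z.06 [0.3847 0.2467 0.06  ] z.11 [0.383  0.2354]
40.5 286.5 15.4 hsv [ 15.  21. 111.] z.06 [0.3997 0.6405 0.06  ] z.11 [0.3972 0.6081]
439.5 114.5 15.4 hsv [ 19.  29. 118.] z.06 [ 0.7706 -0.2198  0.06  ] z.11 [ 0.7482 -0.206 ]
272.5 307.5 15.4 hsv [141. 138. 134.] z.06 [0.3503 0.1497 0.06  ] z.11 [0.3504 0.1437]
230.5 242.5 13.2 hsv [  1. 199. 157.] z.06 [0.4887 0.2402 0.06  ] z.11 [0.4814 0.2294]
135.5 229.5 12.7 hsv [109. 193. 143.] z.06 [0.5195 0.4453 0.06  ] z.11 [0.5105 0.4234]
69.5 288.5 15.4 hsv [17. 31. 50.] z.06 [0.3948 0.5786 0.06  ] z.11 [0.3926 0.5496]
185.5 370.5 15.4 hsv [164.  64. 155.] z.06 [0.2245 0.3276 0.06  ] z.11 [0.2314 0.312 ]
165.5 216.5 12.1 hsv [ 30. 168. 159.] z.06 [0.5471 0.3818 0.06  ] z.11 [0.5367 0.3633]
223.5 190.5 12.3 hsv [ 66. 159. 129.] z.06 [0.6032 0.2577 0.06  ] z.11 [0.5897 0.2459]
194.5 204.5 12.3 hsv [  1. 204. 155.] z.06 [0.5728 0.3199 0.06  ] z.11 [0.561  0.3048]
```

Red is at (0.489, 0.238), white A at (0.385, 0.247) and white B at (0.319, 0.3225). I rise and travel to above the red tub.

```bash
python3 -m handwheel '[0,0,4,0,0,0, 0,0,8.5,0,0,0.1, 0.5,4,9.5,0,0,0.2, 1,8.5,9.5,0,0,0.3, 1.6,13,9.5,0,0,0.42, 2.2,17.5,9.5,0,0,0.54, 2.8,22,9.5,0,0,0.66, 3.4,26.5,9.5,0,0,0.78]' 0 20; python3 -m handwheel '[0.6,4.5,0,0,0,0.1, 1.2,9,0,0,0,0.2, 1.8,13.5,0,0,0,0.27, 2.4,18,-1,0,0,0.27, 3,22.5,-2,0,0,0.27, 3.4,27.3,-3,0,0,0.27, 3.4,27.3,-4,0,0,0.27]'; python3 -c "
from h import *
st()
cap('wrist','w4.png')"
```

```text
time_s: 4.4
tcp_pos: [0.4552, -0.0356, 0.2538]
eef_rot: [-180.0, -0.1, -170.9]
contact_force: [1.2, -0.3, 0.8]
gripper_width: 0.0587
time_s: 5.1
tcp_pos: [0.4899, 0.2421, 0.2127]
eef_rot: [-180.0, -0.1, -155.2]
contact_force: [-0.5, -0.7, -0.6]
gripper_width: 0.0873
t 5.1 p [0.4899 0.2421 0.2127] r [-1.7999e+02 -1.2000e-01 -1.5519e+02] F [-0.5 -0.7 -0.6] w 0.0873 j [  46.8    9.1  -16.7   -0.   -64.3 -112. ]
```

View pics/w4.png

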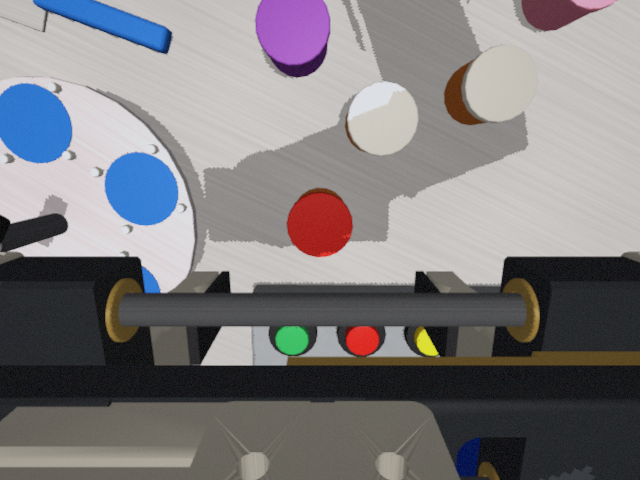

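Wrist view: the red lid is at (320,223), white A at (382,118), white B at (500,83) and purple at (293,25).

Run:
```python
from h import *
i,K,W=cap('wrist')
for b in blobs(i,(0,150,80),(8,255,255),800,(270,170,370,262)): print('red',np.round(b[:5],1),np.round(on(K,W,b[:2],.06),4), 'shift',np.round(100*(on(K,W,b[:2],.06)-pose()[2]),2))
```

```text
red [ 321.3  227.4   63.9   64.2 3217. ] [0.4908 0.2399 0.06  ] shift [  0.24   0.19 -15.18]
```

```bash
python3 -m handwheel '[0.2,0.2,-4,0,0,0, 0.2,0.2,-8,0,0,0, 0.2,0.2,-12,0,0,0, 0.2,0.2,-15,0,0,0, 0.2,0.2,-17,0,0,0, 0.2,0.2,-18.5,0,0,0, 0.2,0.2,-18.7,0,0,0]' 0 20; python3 -m handwheel '[0,0,0,0,0,0, 0,0,0,0,0,0, 0,0,0,0,0,0, 0,0,0,0,0,0, 0,0,0,0,0,0, 0,0,0,0,0,0, 0,0,0,0,0,0]' 255 20;  python3 -c "
from h import *
st()"
```

```text
time_s: 5.9
tcp_pos: [0.4899, 0.2382, 0.0236]
eef_rot: [-179.9, -0.5, -155.4]
contact_force: [-0.1, -0.8, 0.4]
gripper_width: 0.0871
time_s: 6.6
tcp_pos: [0.4902, 0.2386, 0.0245]
eef_rot: [-179.9, -0.4, -155.4]
contact_force: [-0.6, -0.9, 6.9]
gripper_width: 0.0597
t 6.6 p [0.4902 0.2386 0.0245] r [-179.89   -0.43 -155.36] F [-0.6 -0.9  6.9] w 0.0597 j [ 4.650e+01  2.120e+01 -2.910e+01 -1.000e-01 -4.010e+01 -1.118e+02]
```

The grip shows 59.7 mm, right for a tub. I carry it to above the bin mouth.

```bash
python3 -m handwheel '[0,0,4,0,0,0, 0,0,8.5,0,0,0, 0,0,13,0,0,0, 0,0,17.5,0,0,-0.1, 0,0,21,0,0,-0.2, 0,-3.5,22.5,0,0,-0.3, -0.5,-8,22.5,0,0,-0.4, -1,-12.5,22.5,0,0,-0.5]' 255 20; python3 -m handwheel '[-0.5,-4.5,0,0,0,-0.1, -0.9,-9,0,0,0,-0.2, -1.3,-13.5,0,0,0,-0.3, -1.7,-18,0,0,0,-0.4, -2.1,-22.5,0,0,0,-0.5, -2.5,-27,0,0,0,-0.55, -2.9,-31.5,0,0,0,-0.55, -3.2,-36,0,0,0,-0.55]';python3 -c "
from h import *
st()
cap('wrist','w5.png');cap('top','t5.png')"
```

```text
time_s: 7.4
tcp_pos: [0.4797, 0.1127, 0.2499]
eef_rot: [-179.9, -0.4, 175.8]
contact_force: [1.2, -0.6, -1.2]
gripper_width: 0.0596
time_s: 8.2
tcp_pos: [0.4469, -0.2489, 0.2499]
eef_rot: [-180.0, -0.4, 144.3]
contact_force: [1.6, 0.8, -0.6]
gripper_width: 0.0595
t 8.2 p [ 0.4469 -0.2489  0.2499] r [-179.96   -0.41  144.32] F [ 1.6  0.8 -0.6] w 0.0595 j [  -7.2    4.4  -17.1   -0.2  -68.8 -118.4]
```

View pics/w5.png

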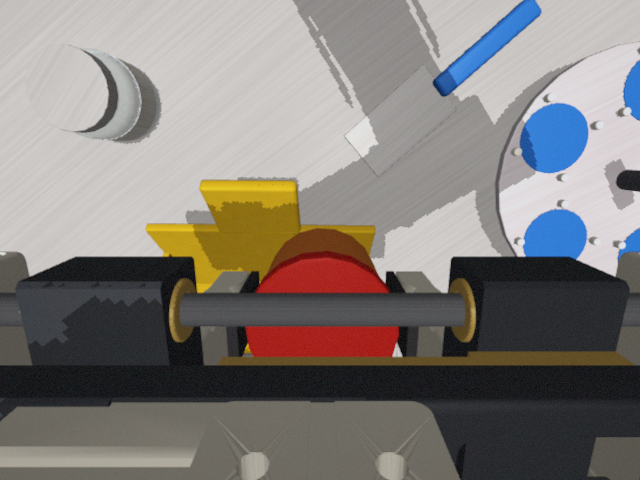

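View pics/t5.png

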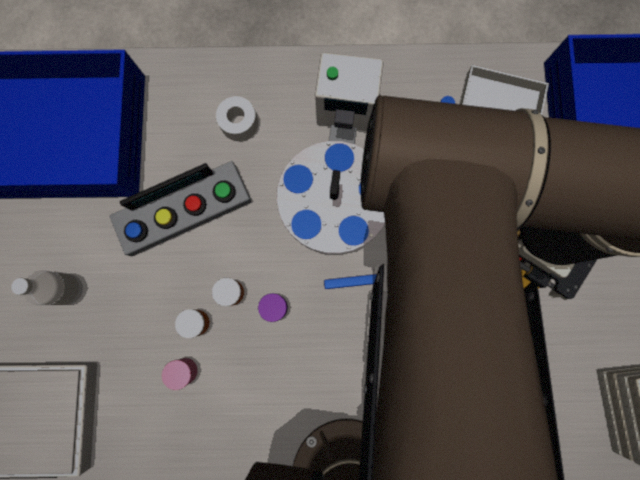

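Run:
```python
from h import *
i,K,W=cap('wrist')
x=np.array([np.cos(np.radians(-36)),np.sin(np.radians(-36)),0]); h=np.array([.4805,-.343,.012])
a=.75
for p in ((201,182),(298,182)): print(on(K,W,p,.155))
m=(on(K,W,(201,182),.155)+on(K,W,(298,182),.155))/2
print('meas',m,'pred',h+x*(-np.sin(a)*.19+.005*np.cos(a))+np.array([0,0,np.cos(a)*.19+.003]))
t=h-.045*x; t[2]=.1225; print('mouth tcp',t,'shift',np.round(100*(t-pose()[2]),2)); st()
```

```text
[ 0.36086446 -0.29576349  0.155     ]
[ 0.40132343 -0.23986872  0.155     ]
meas [ 0.38109395 -0.26781611  0.155     ] pred [ 0.37868285 -0.26902551  0.15402089]
mouth tcp [ 0.44409424 -0.31654966  0.1225    ] shift [ -0.25  -6.71 -12.66]
t 8.35 p [ 0.4466 -0.2495  0.2491] r [-179.9    -0.49  144.06] F [-0.1 -0.1 -1.6] w 0.0596 j [  -7.3    4.5  -17.2   -0.2  -68.8 -118.6]
```

The tipped tab is within 3 mm of the prediction, so the bin is fully open. I lower the tub into the mouth and release it.

```bash
python3 -m handwheel '[-0.1,-3.5,0,0,0,0, -0.2,-6.7,0,0,0,0, -0.2,-6.7,0,0,0,0, -0.2,-6.7,-4,0,0,0, -0.2,-6.7,-8,0,0,0, -0.2,-6.7,-11,0,0,0, -0.2,-6.7,-12.5,0,0,0, -0.2,-6.7,-12.7,0,0,0]' 255 20; python3 -m handwheel '[0,0,0,0,0,0, 0,0,0,0,0,0, 0,0,0,0,0,0, 0,0,0,0,0,0, 0,0,0,0,0,0]' 0; python3 -m handwheel '[0,0,3,0,0,0, 0,0,7,0,0,0, 0,0,11,0,0,0, 0,0,12,0,0,0]' ; python3 -c "
from h import *
st()
cap('wrist','w6.png')"
```

```text
time_s: 9.15
tcp_pos: [0.4465, -0.3161, 0.1218]
eef_rot: [-179.9, -0.3, 144.2]
contact_force: [3.6, -4.2, 2.1]
gripper_width: 0.0598
time_s: 9.65
tcp_pos: [0.4465, -0.316, 0.122]
eef_rot: [-179.9, -0.3, 144.2]
contact_force: [0.1, -0.4, -0.4]
gripper_width: 0.0871
time_s: 10.05
tcp_pos: [0.4482, -0.3171, 0.247]
eef_rot: [-180.0, 0.1, 144.2]
contact_force: [0.3, -0.3, -0.2]
gripper_width: 0.0878
t 10.05 p [ 0.4482 -0.3171  0.247 ] r [-1.7997e+02  8.0000e-02  1.4420e+02] F [ 0.3 -0.3 -0.2] w 0.0878 j [-1.48e+01  7.90e+00 -1.36e+01  1.00e-01 -6.84e+01 -1.11e+02]
```

View pics/w6.png

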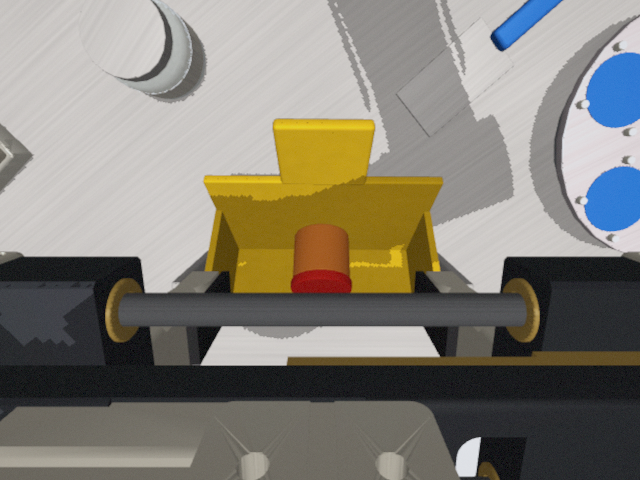

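The red tub lies in the bin, lid at (321,282). I shut the fingers and go in front of the tab to push the bin home.

```bash
python3 -m handwheel '[-3,2.1,0,0,0,0, -6,4.2,0,0,0,0, -9,6.3,0,0,0,0, -10.1,7.1,0,0,0,0, -10.1,7.1,-3,0,0,0, -10.1,7.1,-6,0,0,0, -10.1,7.1,-9,0,0,0, -10.1,7.1,-10.4,0,0,0]' 255 20; python3 -m handwheel '[0,0,0,0,0,0, 0,0,0,0,0,0]'; python3 -c "
from h import *
st()
cap('wrist','w7.png')"
```

```text
time_s: 10.9
tcp_pos: [0.3453, -0.2454, 0.1396]
eef_rot: [-179.9, -0.2, 144.2]
contact_force: [-0.8, -0.5, -0.1]
gripper_width: 0.0286
time_s: 11.1
tcp_pos: [0.345, -0.2454, 0.1392]
eef_rot: [-179.9, -0.2, 144.2]
contact_force: [0.4, 0.9, -0.3]
gripper_width: 0.0134
t 11.1 p [ 0.345  -0.2454  0.1392] r [-179.88   -0.24  144.16] F [ 0.4  0.9 -0.3] w 0.0134 j [  -8.5    1.1  -36.5   -0.   -52.6 -117.4]
```

View pics/w7.png

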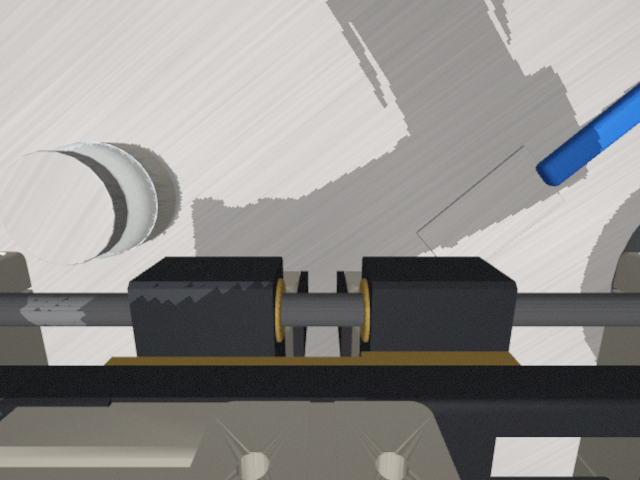

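```bash
python3 -m handwheel '[1.2,-0.9,0,0,0,0, 2.4,-1.8,0,0,0,0, 3.6,-2.6,0.3,0,0,0, 4.8,-3.5,0.7,0,0,0, 6,-4.4,1.1,0,0,0, 7.2,-5.3,1.5,0,0,0, 8.4,-6.1,1.9,0,0,0, 9.6,-7,2.2,0,0,0]' 255 20;  python3 -m handwheel '[0.8,-0.6,0.2,0,0,0, 1.6,-1.2,0.3,0,0,0, 2.4,-1.75,0.4,0,0,0, 2.8,-2,0.4,0,0,0, 3,-2.2,0.4,0,0,0, 3,-2.2,0.4,0,0,0]'; python3 -c "
from h import *
st()
cap('wrist','w8.png')"
```

```text
time_s: 11.95
tcp_pos: [0.4434, -0.3169, 0.1625]
eef_rot: [-179.9, -0.1, 144.2]
contact_force: [-0.8, 0.3, 0.4]
gripper_width: 0.0004
time_s: 12.55
tcp_pos: [0.4722, -0.338, 0.166]
eef_rot: [-179.9, -0.3, 144.1]
contact_force: [-2.8, 2.9, 1.3]
gripper_width: 0.0006
t 12.55 p [ 0.4722 -0.338   0.166 ] r [-179.93   -0.26  144.14] F [-2.8  2.9  1.3] w 0.0006 j [ -16.3   14.6  -16.1   -0.   -59.5 -109.5]
```

View pics/w8.png

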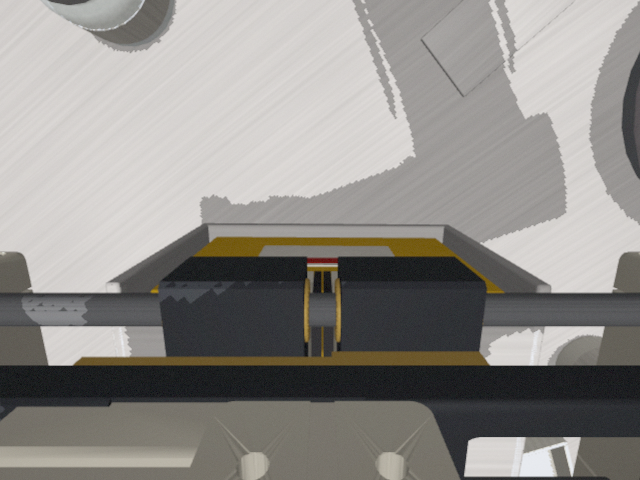

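The finger sits at x' of about -9.7 mm, where the shut tab face should be, with about 4 N. I press 3 mm more to confirm the stop, then back off and look.

```bash
python3 -m handwheel '[0.2,-0.15,0,0,0,0, 0.3,-0.25,0,0,0,0, 0.3,-0.25,0,0,0,0]';  python3 -m handwheel '[-0.6,0.4,0,0,0,0, -2.4,1.8,0,0,0,0, -4,3,3,0,0,0, -4,3,7,0,0,0, -4,3,9,0,0,0, -4,3,9,0,0,0]'
python3 - <<'E'
from h import *
st()
i,K,W=cap('wrist','w9.png')
E
```

```text
time_s: 12.9
tcp_pos: [0.4721, -0.3381, 0.1657]
eef_rot: [-179.9, -0.6, 144.1]
contact_force: [-10.0, 14.4, 11.4]
gripper_width: 0.0008
time_s: 13.5
tcp_pos: [0.4336, -0.3088, 0.2596]
eef_rot: [180.0, -0.2, 144.2]
contact_force: [-0.8, 0.4, 0.0]
gripper_width: 0.0006
t 13.5 p [ 0.4336 -0.3088  0.2596] r [179.98  -0.22 144.16] F [-0.8  0.4  0. ] w 0.0006 j [-1.440e+01  6.000e+00 -1.410e+01 -1.000e-01 -7.010e+01 -1.114e+02]
```

View pics/w9.png

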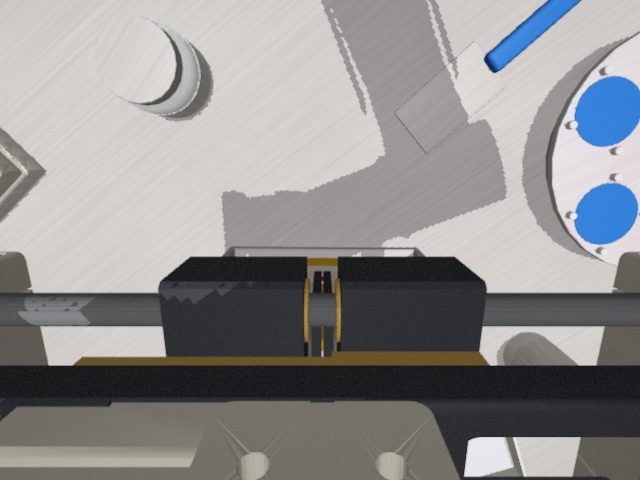

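Pressing 3 mm more raised the force to 20 N with no motion, so the bin is against its stop. I open up and go to white A.

```bash
python3 -m handwheel '[0,4.5,0,0,0,0.14, 0.5,9,0,0,0,0.28, 1,13.5,0,0,0,0.42, 1,18,0,0,0,0.56, 1,22.5,0,0,0,0.7, 1,27,0,0,0,0.84, 1,31.5,0,0,0,0.98, 0.5,36,0,0,0,1.12]' 0 20;  python3 -m handwheel '[-1,4,0,0,0,0.14, -2,8,0,0,0,0.28, -3,12,0,0,0,0.42, -4,16,-2,0,0,0.56, -5,19.5,-4,0,0,0.7, -5.4,19.5,-6,0,0,0.84, -5.4,19.5,-6,0,0,0.98, -5.4,19.5,-6,0,0,1.08]'
python3 - <<'E'
from h import *
st()
i,K,W=cap('wrist','w10.png')
E
```

```text
time_s: 14.35
tcp_pos: [0.4371, 0.0534, 0.2565]
eef_rot: [180.0, -0.4, -151.4]
contact_force: [1.4, -0.4, 0.8]
gripper_width: 0.0592
time_s: 15.15
tcp_pos: [0.3821, 0.2479, 0.1945]
eef_rot: [179.9, -0.6, -89.1]
contact_force: [0.8, -0.4, 0.1]
gripper_width: 0.0878
t 15.15 p [0.3821 0.2479 0.1945] r [179.88  -0.61 -89.11] F [ 0.8 -0.4  0.1] w 0.0878 j [ 58.1   1.2 -28.3   0.3 -61.  -57.3]
```

View pics/w10.png

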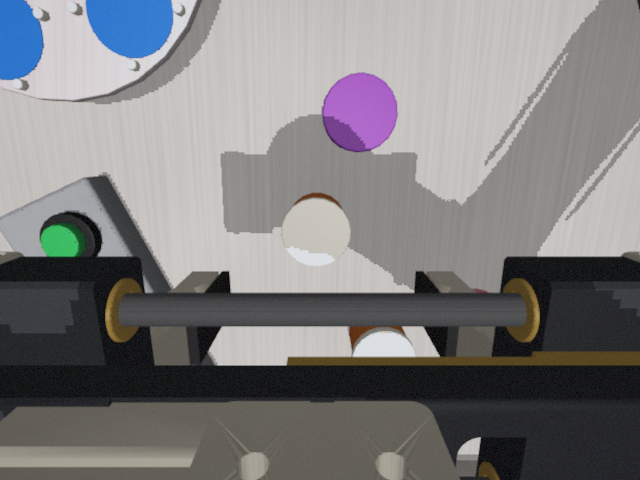

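Run:
```python
from h import *
cap('scene','s10.png'); cap('top','t10.png')
```

```text
(no output)
```

View pics/t10.png

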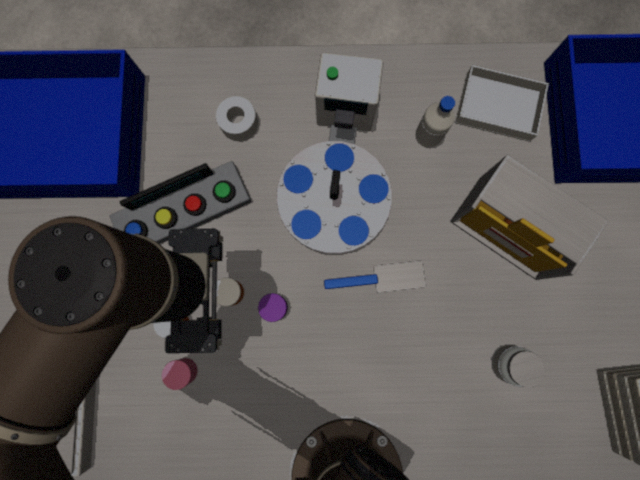

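The top view shows the bin shut exactly as at the start. In the wrist view, white A's lid is at (316,230).

Run:
```python
from h import *
i,K,W=cap('wrist')
g=cv2.medianBlur(cv2.cvtColor(i,cv2.COLOR_RGB2GRAY),3)
cs=cv2.HoughCircles(g[150:270,250:380],cv2.HOUGH_GRADIENT,1,60,param1=80,param2=12,minRadius=28,maxRadius=40)
for x,y,rr in cs[0][:2]:
    P=on(K,W,(x+250,y+150),.06); print(x+250,y+150,rr,P,'shift',np.round(100*(P-pose()[2]),2))
st()
```

```text
316.5 230.5 33.6 [0.3871816  0.24925889 0.06      ] shift [  0.43   0.12 -13.58]
t 15.35 p [0.3829 0.248  0.1958] r [179.96  -0.49 -89.67] F [-0.9 -0.1  0.8] w 0.0879 j [ 58.    1.1 -28.2   0.3 -61.1 -57.8]
```

```bash
python3 -m handwheel '[0.3,0.1,-4,0,0,0, 0.3,0.1,-8,0,0,0, 0.3,0.1,-12,0,0,0, 0.3,0.1,-14.5,0,0,0, 0.3,0.1,-16.2,0,0,0, 0.3,0.1,-17,0,0,0, 0.3,0.1,-17,0,0,0]' 0 20; python3 -m handwheel '[0,0,0,0,0,0, 0,0,0,0,0,0, 0,0,0,0,0,0, 0,0,0,0,0,0, 0,0,0,0,0,0, 0,0,0,0,0,0, 0,0,0,0,0,0]' 255 20;  python3 -c "
from h import *
st()"
```

```text
time_s: 16.05
tcp_pos: [0.3856, 0.2484, 0.025]
eef_rot: [179.9, -0.6, -89.8]
contact_force: [-0.6, 0.6, -0.4]
gripper_width: 0.0876
time_s: 16.75
tcp_pos: [0.386, 0.2489, 0.0257]
eef_rot: [179.9, -0.5, -89.8]
contact_force: [-1.4, -0.4, 6.6]
gripper_width: 0.0599
t 16.75 p [0.386  0.2489 0.0257] r [179.94  -0.54 -89.76] F [-1.4 -0.4  6.6] w 0.0599 j [ 57.7  14.5 -40.2   0.4 -35.8 -57.8]
```

Gripped (59.9 mm). I carry it to nest (0.5286, 0.0792), with the jaws tangential.

```bash
python3 -m handwheel '[0,0,4,0,0,0, 0,0,8,0,0,0.1, 0,0,12,0,0,0.2, 2,-2.5,16,0,0,0.3, 5,-6,17,0,0,0.42, 8,-9.5,17,0,0,0.54, 11,-13,17,0,0,0.67, 14.3,-17,17,0,0,0.794]' 255 20; python3 -m handwheel '[0,0,0,0,0,0, 0,0,0,0,0,0]'
python3 - <<'E'
from h import *
st()
i,K,W=cap('wrist','w11.png')
n=np.array([.5286,.0792,.077]); print(np.round(100*(n-pose()[2]),2))
E
```

```text
time_s: 17.55
tcp_pos: [0.5235, 0.0851, 0.1958]
eef_rot: [180.0, -0.5, -44.5]
contact_force: [1.2, 0.9, -1.7]
gripper_width: 0.0595
time_s: 17.75
tcp_pos: [0.5234, 0.0838, 0.1951]
eef_rot: [179.9, -0.5, -44.8]
contact_force: [-1.1, -0.3, -2.2]
gripper_width: 0.0594
t 17.75 p [0.5234 0.0838 0.1951] r [179.89  -0.48 -44.77] F [-1.1 -0.3 -2.2] w 0.0594 j [ 30.7   8.2 -20.6   0.6 -61.3  14.3]
[  0.56  -0.55 -11.83]
```

View pics/w11.png

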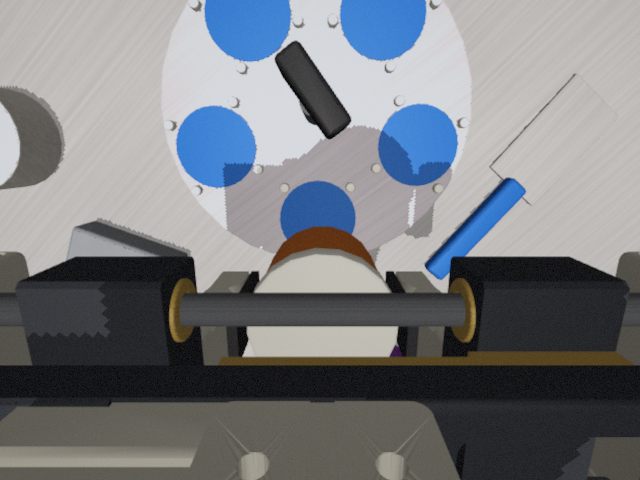

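The wrist view shows the nest in front of the held tub and the other nests clearly. I refine the dial pose from them.

```bash
cat > dial.py <<'E'
from h import *
from scipy.optimize import least_squares
def dial(name='wrist',z=.05,roi=None,mn=2000):
    i,K,W=cap(name)
    P=[]
    for b in blobs(i,(100,120,50),(125,255,255),mn,roi):
        hull=cv2.convexHull(b[5]); 
        if min(b[2:4])/max(b[2:4])<.8: continue
        P.append(on(K,W,b[:2],z)); print(np.round(b[:5],0),np.round(P[-1],4))
    P=np.array(P)[:,:2]
    c0=np.array([.5916,.0178])
    def f(q):
        a=np.arctan2(*(P-q[:2]).T[::-1])-q[2]; k=np.round(a/np.radians(72)); t=q[2]+k*np.radians(72)
        return (q[:2]+.088*np.stack([np.cos(t),np.sin(t)],1)-P).ravel()
    s=least_squares(f,[*c0,np.radians(-8.4)]); q=s.x; print('axis',np.round(q[:2],4),'ang',np.degrees(q[2]),'res mm',np.round(1000*s.fun,1))
    for k in range(5):
        t=q[2]+np.radians(72*k); print(k*72,np.round(q[:2]+.088*np.array([np.cos(t),np.sin(t)]),4))
    return q
if __name__=='__main__':
    dial('wrist',roi=(150,0,480,260)); dial('top',roi=(270,130,400,260),mn=300)
E
python3 dial.py
```

```text
[ 216.  145.   76.   82. 4893.] [0.6341 0.0984 0.05  ]
[ 418.  144.   76.   82. 4886.] [ 0.5168 -0.0221  0.05  ]
axis [0.5949 0.0192] ang -8.243696030440999 res mm [-0.3 -0.3  0.3  0.3]
0 [0.682  0.0066]
72 [0.6338 0.0981]
144 [0.5319 0.0806]
216 [ 0.517  -0.0218]
288 [ 0.6098 -0.0676]
[356. 231.  23.  29. 426.] [ 0.5117 -0.0285  0.05  ]
[373. 188.  27.  28. 603.] [ 0.6063 -0.069   0.05  ]
[339. 157.  27.  27. 566.] [0.6785 0.0043 0.05  ]
axis [0.5897 0.0155] ang -6.886786603979855 res mm [ 1.1  1.2  0.4 -1.9 -1.5  0.7]
0 [0.677 0.005]
72 [0.6267 0.0953]
144 [0.5252 0.0754]
216 [ 0.5128 -0.0273]
288 [ 0.6066 -0.0708]
```

```bash
python3 -m handwheel '[0.7,-0.4,0,0,0,0, 0.7,-0.4,-3,0,0,0, 0.7,-0.4,-6,0,0,0, 0.7,-0.4,-8.5,0,0,0, 0.7,-0.4,-10,0,0,0, 0.7,-0.4,-10.8,0,0,0, 0.7,-0.4,-11.4,0,0,0, 0.7,-0.4,-11.7,0,0,0]' 255 20; python3 -c "
from h import *
cap('scene','s12.png')"
```

```text
time_s: 18.7
tcp_pos: [0.5301, 0.0822, 0.0788]
eef_rot: [180.0, -0.5, -44.5]
contact_force: [0.6, 0.5, -1.8]
gripper_width: 0.0598
```

View pics/s12.png

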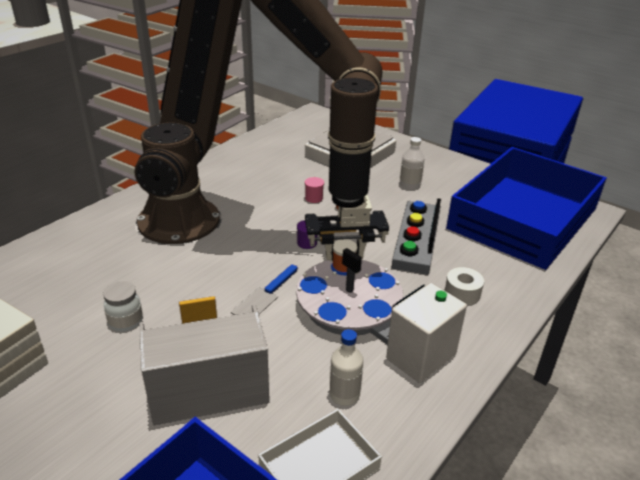

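```bash
python3 -m handwheel '[0,-0.15,-0.1,0,0,0, 0,-0.15,-0.3,0,0,0, 0,-0.15,-0.3,0,0,0]' 255 20; python3 -m handwheel '[0,0,0,0,0,0, 0,0,0,0,0,0, 0,0,0,0,0,0]' 60; python3 -c "
from h import *
st()"
```

```text
time_s: 19.05
tcp_pos: [0.5301, 0.0806, 0.0758]
eef_rot: [-180.0, -0.5, -44.6]
contact_force: [-0.3, 0.7, -2.0]
gripper_width: 0.06
time_s: 19.35
tcp_pos: [0.5303, 0.0806, 0.0761]
eef_rot: [-180.0, -0.5, -44.6]
contact_force: [0.3, 0.4, 1.0]
gripper_width: 0.067
t 19.35 p [0.5303 0.0806 0.0761] r [-179.97   -0.53  -44.55] F [0.3 0.4 1. ] w 0.067 j [ 30.   16.  -28.4   0.7 -45.4  15. ]
```

```bash
python3 -m handwheel '[0,0,1,0,0,0, 0,0,3,0,0,0, 0,0,6,0,0,0, 0,0,9,0,0,0, -2,2,13,0,0,0, -6,6,15,0,0,0, -9,9,15,0,0,0, -9,9,15,0,0,0]' 60; python3 -c "
from h import *
st()
cap('wrist','w13.png')
i,K,W=cap('scene'); u=cv2.resize(i[230:350,290:430],None,fx=5,fy=5,interpolation=cv2.INTER_CUBIC); cv2.imwrite('pics/s13.png',u[:,:,::-1])"
```

```text
time_s: 20.15
tcp_pos: [0.438, 0.1738, 0.2285]
eef_rot: [-179.7, -0.5, -44.3]
contact_force: [-0.5, -0.5, 1.0]
gripper_width: 0.067
t 20.15 p [0.438  0.1738 0.2285] r [-179.72   -0.49  -44.3 ] F [-0.5 -0.5  1. ] w 0.067 j [ 46.1   0.6 -24.4   0.5 -64.8  -0.6]
```

View pics/w13.png

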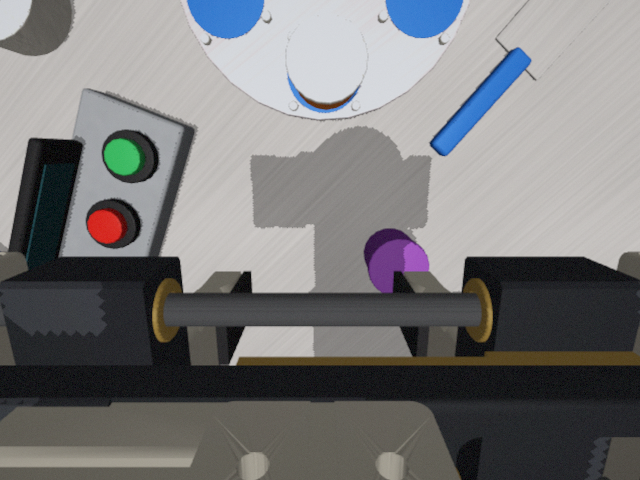

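View pics/s13.png

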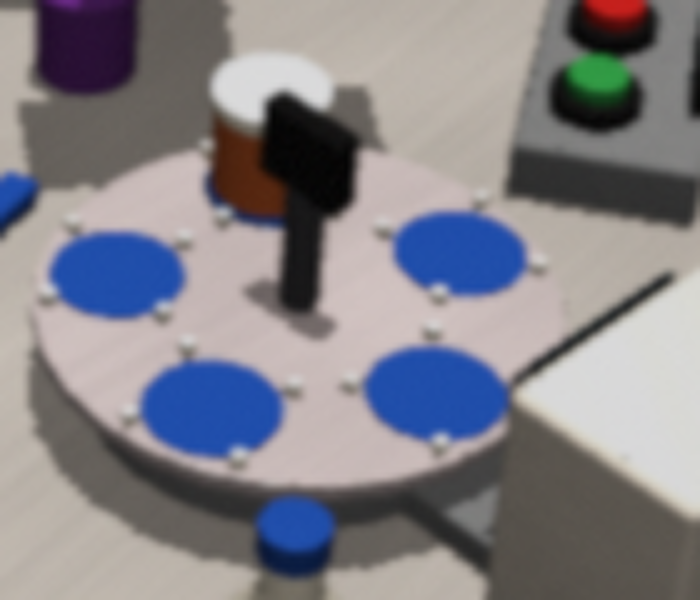

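White A stands upright between the pins. I go to white B.

```bash
python3 -m handwheel '[-1.5,2,0,0,0,0.14, -3,4,0,0,0,0.28, -4.5,6,0,0,0,0.42, -6,8,0,0,0,0.56, -7.5,10,0,0,0,0.7, -9,12,0,0,0,0.84, -10.5,13.5,-1,0,0,0.98, -11.9,14.9,-2,0,0,1.12]' 0; python3 -m handwheel '[0,0,-1,0,0,0.13, 0,0,-1,0,0,0.13]'
python3 - <<'E'
from h import *
st()
cap('wrist','w14.png')
i,K,W=cap('wrist')
g=cv2.medianBlur(cv2.cvtColor(i,cv2.COLOR_RGB2GRAY),3)
cs=cv2.HoughCircles(g[130:290,220:420],cv2.HOUGH_GRADIENT,1,60,param1=80,param2=12,minRadius=28,maxRadius=40)
for x,y,rr in cs[0][:2]:
    P=on(K,W,(x+220,y+130),.06); print(x+220,y+130,rr,P,'shift',np.round(100*(P-pose()[2]),2))
E
```

```text
time_s: 21.05
tcp_pos: [0.3212, 0.321, 0.2073]
eef_rot: [-179.8, -0.5, 20.1]
contact_force: [0.2, 0.3, -0.2]
gripper_width: 0.0878
time_s: 21.25
tcp_pos: [0.3214, 0.32, 0.1961]
eef_rot: [-180.0, -0.4, 27.6]
contact_force: [0.6, -0.1, 0.0]
gripper_width: 0.0874
t 21.25 p [0.3214 0.32   0.1961] r [-179.95   -0.41   27.58] F [ 0.6 -0.1  0. ] w 0.0874 j [ 70.1   0.3 -29.    0.3 -60.3  47.3]
268.5 199.5 34.6 [0.32332282 0.37172723 0.06      ] shift [  0.13   5.13 -13.74]
```

View pics/w14.png

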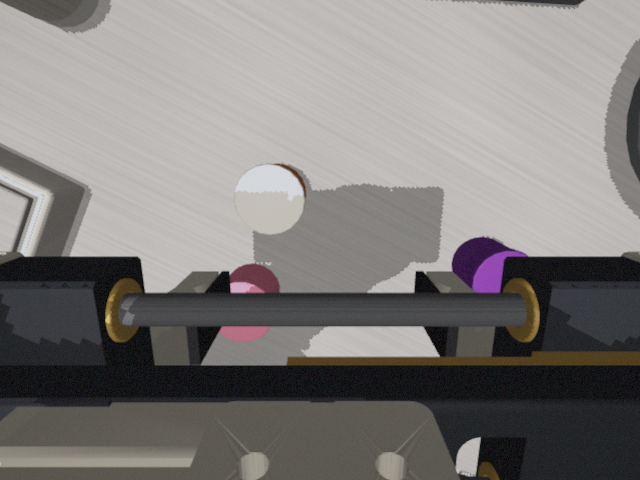

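White B has been knocked about 5 cm aside and now stands at (0.323, 0.372). I move over it and re-measure.

```bash
python3 -m handwheel '[0.1,2.5,0,0,0,0, 0.1,5,0,0,0,0, 0.1,5,0,0,0,0]' 0
python3 - <<'E'
from h import *
st()
cap('wrist','w15.png')
i,K,W=cap('wrist')
g=cv2.medianBlur(cv2.cvtColor(i,cv2.COLOR_RGB2GRAY),3)
cs=cv2.HoughCircles(g[130:290,220:420],cv2.HOUGH_GRADIENT,1,60,param1=80,param2=12,minRadius=28,maxRadius=40)
for x,y,rr in cs[0][:2]:
    P=on(K,W,(x+220,y+130),.06); print(x+220,y+130,rr,P,'shift',np.round(100*(P-pose()[2]),2))
E
```

```text
time_s: 21.65
tcp_pos: [0.3243, 0.3725, 0.198]
eef_rot: [-179.9, -0.6, 27.0]
contact_force: [-0.3, -0.8, 0.1]
gripper_width: 0.0874
t 21.65 p [0.3243 0.3725 0.198 ] r [-179.88   -0.59   26.98] F [-0.3 -0.8  0.1] w 0.0874 j [ 72.1   4.2 -24.7   0.4 -60.6  44.7]
321.5 228.5 33.8 [0.32365394 0.37166787 0.06      ] shift [ 1.000e-02  1.500e-01 -1.376e+01]
```

View pics/w15.png

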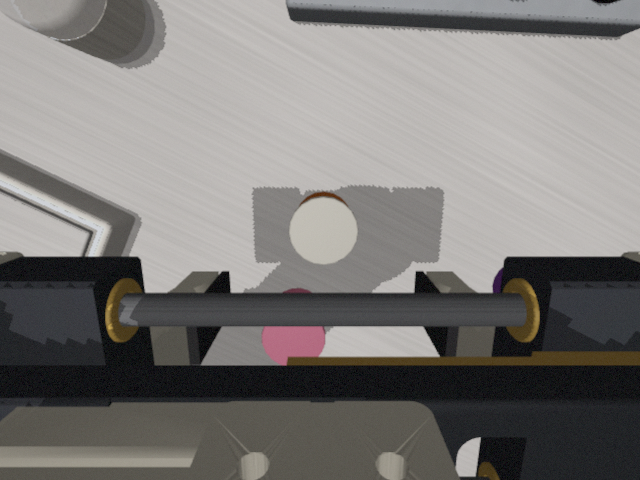

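Lid at (322,229), centred. I descend and grip.

```bash
python3 -m handwheel '[-0.1,0,-4,0,0,0, -0.1,0,-8,0,0,0, -0.1,0,-12,0,0,0, -0.1,0,-14.5,0,0,0, -0.1,0,-16.5,0,0,0, -0.1,0,-17.3,0,0,0, -0.1,0,-17.3,0,0,0]' 0 20; python3 -m handwheel '[0,0,0,0,0,0, 0,0,0,0,0,0, 0,0,0,0,0,0, 0,0,0,0,0,0, 0,0,0,0,0,0, 0,0,0,0,0,0, 0,0,0,0,0,0]' 255 20;  python3 -c "
from h import *
st()"
```

```text
time_s: 22.45
tcp_pos: [0.3227, 0.3692, 0.0241]
eef_rot: [-180.0, -0.4, 26.9]
contact_force: [-0.3, -0.6, 0.6]
gripper_width: 0.0872
time_s: 23.15
tcp_pos: [0.3229, 0.3698, 0.0248]
eef_rot: [-179.9, -0.5, 26.9]
contact_force: [-1.6, 0.5, 6.2]
gripper_width: 0.06
t 23.15 p [0.3229 0.3698 0.0248] r [-179.94   -0.49   26.95] F [-1.6  0.5  6.2] w 0.06 j [ 72.1  16.6 -37.    0.5 -36.   44.4]
```

```bash
python3 -m handwheel '[0,0,4,0,0,0, 0,0,8,0,0,0, 0,0,12.5,0,0,0, 1,-2.5,17,0,0,0, 3,-6.5,18,0,0,0, 5,-10.5,18,0,0,0, 7,-14.5,18,0,0,0, 9,-18.5,18,0,0,0]' 255 20; python3 -m handwheel '[2,-4,0,0,0,0, 4,-8,0,0,0,0, 6,-12,0,0,0,0, 8,-16,0,0,0,0, 10,-20,0,0,0,0, 10,-20.5,0,0,0,0, 10,-20.5,0,0,0,0]'
python3 - <<'E'
from h import *
st()
i,K,W=cap('wrist','w16.png')
n=np.array([.5155,-.0225,.0755]); print(np.round(100*(n-pose()[2]),2))
E
```

```text
time_s: 23.95
tcp_pos: [0.4129, 0.183, 0.205]
eef_rot: [-179.9, -0.5, 27.0]
contact_force: [1.4, 0.0, -1.2]
gripper_width: 0.0596
time_s: 24.65
tcp_pos: [0.5124, -0.0234, 0.2043]
eef_rot: [-179.9, -0.4, 26.8]
contact_force: [-0.2, -0.5, -2.7]
gripper_width: 0.0599
t 24.65 p [ 0.5124 -0.0234  0.2043] r [-179.88   -0.42   26.8 ] F [-0.2 -0.5 -2.7] w 0.0599 j [ 19.2   6.  -21.5  -0.2 -62.1  97.7]
[ 3.20e-01 -1.00e-02 -1.29e+01]
```

View pics/w16.png

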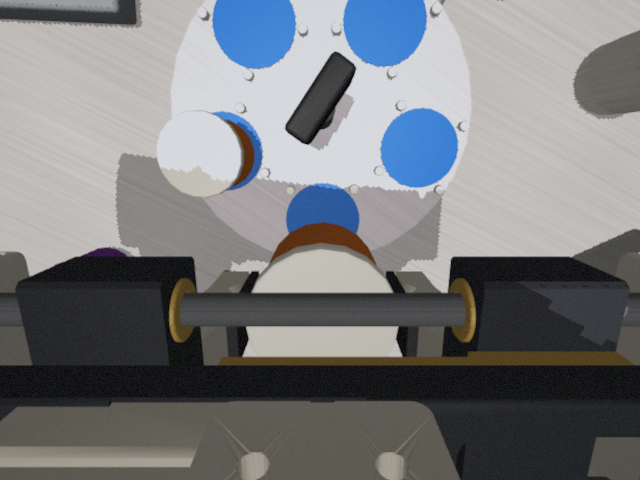

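The nest is at (322,212), straight ahead of the held tub. I lower it.

```bash
python3 -m handwheel '[0.25,0,-3,0,0,0, 0.25,0,-6,0,0,0, 0.25,0,-9,0,0,0, 0.25,0,-10.5,0,0,0, 0.25,0,-11.6,0,0,0, 0.25,0,-12.2,0,0,0, 0.25,0,-12.6,0,0,0, 0.25,0,-12.6,0,0,0]' 255 20; python3 -c "
from h import *
st()"
```

```text
time_s: 25.5
tcp_pos: [0.5149, -0.022, 0.0787]
eef_rot: [-179.9, -0.5, 26.9]
contact_force: [0.3, -0.0, -0.0]
gripper_width: 0.0594
t 25.5 p [ 0.5149 -0.022   0.0787] r [-179.88   -0.47   26.91] F [ 0.3 -0.  -0. ] w 0.0594 j [ 19.3  14.  -30.5  -0.3 -45.   97.8]
```

```bash
python3 -m handwheel '[0,0,-0.2,0,0,0, 0,0,-0.35,0,0,0, 0,0,-0.35,0,0,0]' 255 20; python3 -m handwheel '[0,0,0,0,0,0, 0,0,0,0,0,0, 0,0,0,0,0,0]' 60; python3 -m handwheel '[0,0,1,0,0,0, 0,0,3,0,0,0, 0,0,6,0,0,0, 0,0,9,0,0,0, -3,0,12.5,0,0,0, -6,0,14,0,0,0, -6,0,14,0,0,0]' 60; python3 -c "
from h import *
st()
cap('wrist','w17.png')
i,K,W=cap('scene'); u=cv2.resize(i[230:350,290:430],None,fx=5,fy=5,interpolation=cv2.INTER_CUBIC); cv2.imwrite('pics/s17.png',u[:,:,::-1])"
```

```text
time_s: 25.8
tcp_pos: [0.5151, -0.022, 0.0754]
eef_rot: [-179.9, -0.5, 26.9]
contact_force: [0.5, 0.3, -1.1]
gripper_width: 0.0597
time_s: 26.1
tcp_pos: [0.5152, -0.022, 0.0756]
eef_rot: [-179.9, -0.5, 26.9]
contact_force: [0.3, -0.5, -0.3]
gripper_width: 0.0668
time_s: 26.8
tcp_pos: [0.4539, -0.0221, 0.2193]
eef_rot: [-179.9, -0.9, 26.9]
contact_force: [0.4, 0.4, 0.4]
gripper_width: 0.0673
t 26.8 p [ 0.4539 -0.0221  0.2193] r [-179.93   -0.85   26.92] F [0.4 0.4 0.4] w 0.0673 j [ 22.   -0.9 -26.9  -0.2 -63.2  94.9]
```

View pics/w17.png

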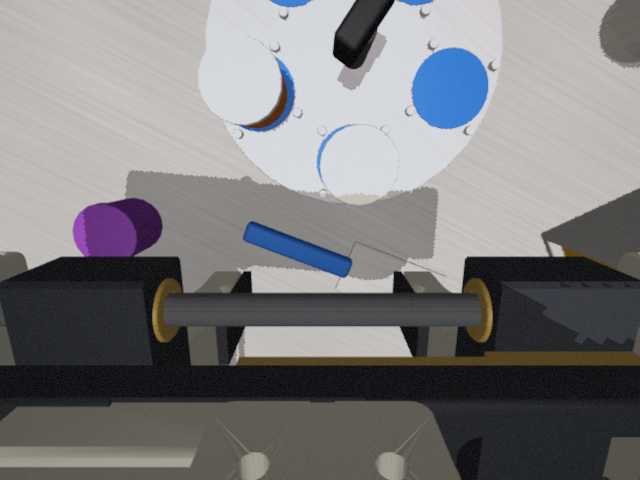

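View pics/s17.png

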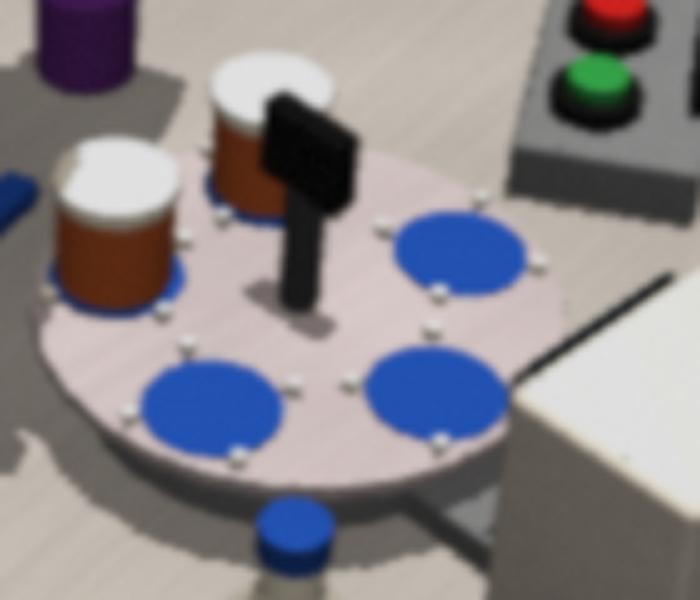

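Both white tubs are upright in their nests, lids at (240,80) and (358,163) in the wrist view. Now the handle: move over it with the jaws across the bar.

```bash
python3 -m handwheel '[2.5,0.8,0,0,0,-0.12, 5,1.5,0,0,0,-0.24, 7.5,2.2,0,0,0,-0.36, 10,3,0,0,0,-0.48, 12,3.5,0,0,0,-0.613, 12,3.5,0,0,0,-0.613]' 60
python3 - <<'E'
from h import *
st()
i,K,W=cap('wrist','w18.png')
n=np.array([.593,.0185,.124]); print(np.round(100*(n-pose()[2]),2), proj(K,W,np.array([.593,.0185,.159])))
E
```

```text
time_s: 27.5
tcp_pos: [0.5776, 0.0135, 0.2152]
eef_rot: [180.0, -0.6, -8.4]
contact_force: [-0.9, 0.1, -0.1]
gripper_width: 0.0671
t 27.5 p [0.5776 0.0135 0.2152] r [179.99  -0.59  -8.4 ] F [-0.9  0.1 -0.1] w 0.0671 j [ 20.9  11.5 -13.5   0.3 -64.5  60.5]
[ 1.68  0.53 -9.13] [310.52728475 233.33232714]
```

View pics/w18.png

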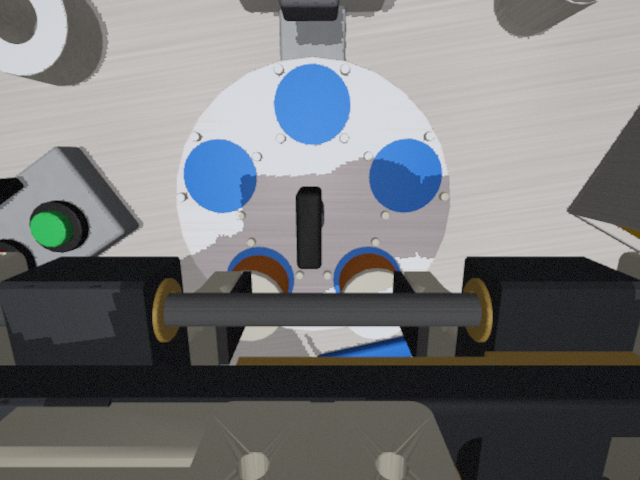

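The bar is at (309,228), aligned with the tool and at the predicted pixel. I descend, grip, and check.

```bash
python3 -m handwheel '[1.7,0.55,0,0,0,0, 1.7,0.55,-2,0,0,0, 1.7,0.55,-4,0,0,0, 1.7,0.55,-6.5,0,0,0, 1.7,0.55,-8.3,0,0,0, 1.7,0.55,-9,0,0,0, 1.7,0.55,-9,0,0,0]' 60; python3 -m handwheel '[0,0,0,0,0,0, 0,0,0,0,0,0, 0,0,0,0,0,0, 0,0,0,0,0,0, 0,0,0,0,0,0, 0,0,0,0,0,0, 0,0,0,0,0,0]' 255 20;  python3 -c "
from h import *
st()"
```

```text
time_s: 28.25
tcp_pos: [0.5924, 0.0183, 0.1244]
eef_rot: [179.9, -0.4, -8.1]
contact_force: [-0.1, -0.1, 0.4]
gripper_width: 0.0673
time_s: 28.95
tcp_pos: [0.5926, 0.0194, 0.1244]
eef_rot: [-180.0, -0.5, -8.1]
contact_force: [-5.3, 22.2, 3.9]
gripper_width: 0.0169
t 28.95 p [0.5926 0.0194 0.1244] r [-179.96   -0.47   -8.13] F [-5.3 22.2  3.9] w 0.0169 j [ 20.9  17.5 -18.2   0.2 -53.8  60.9]
```

Bar gripped (16.9 mm), with 22 N sideways. I relieve it by shifting +y.

```bash
python3 -m handwheel '[0,0.1,0,0,0,0, 0,0.2,0,0,0,0, 0,0.2,0,0,0,0]' 255 20;  python3 -c "
from h import *
st()"
```

```text
time_s: 29.25
tcp_pos: [0.5926, 0.02, 0.1244]
eef_rot: [179.9, -0.5, -8.1]
contact_force: [1.7, -6.9, -1.1]
gripper_width: 0.0161
t 29.25 p [0.5926 0.02   0.1244] r [179.93  -0.46  -8.13] F [ 1.7 -6.9 -1.1] w 0.0161 j [ 21.   17.5 -18.2   0.4 -53.9  60.7]
```

```bash
python3 -m handwheel '[0,0,0,0,0,-0.06, 0,0,0,0,0,-0.14, 0,0,0,0,0,-0.22, 0,0,0,0,0,-0.3, 0,0,0,0,0,-0.38, 0,0,0,0,0,-0.46, 0,0,0,0,0,-0.54, 0,0,0,0,0,-0.6]' 255 25;  python3 -c "
from h import *
st()"
```

```text
time_s: 30.05
tcp_pos: [0.5931, 0.0208, 0.1245]
eef_rot: [-180.0, -0.5, -42.7]
contact_force: [0.7, 3.9, -1.2]
gripper_width: 0.016
t 30.05 p [0.5931 0.0208 0.1245] r [-179.99   -0.47  -42.66] F [ 0.7  3.9 -1.2] w 0.016 j [ 21.1  17.6 -18.2   0.5 -54.   25.9]
```

```bash
python3 -m handwheel '[0,0,0,0,0,-0.08, 0,0,0,0,0,-0.16, 0,0,0,0,0,-0.24, 0,0,0,0,0,-0.33, 0,0,0,0,0,-0.42, 0,0,0,0,0,-0.51, 0,0,0,0,0,-0.59, 0,0,0,0,0,-0.655]' 255 25; python3 -m handwheel '[0,0,0,0,0,0, 0,0,0,0,0,0]';  python3 -c "
from h import *
st(); print(sensors.get_state()['moment'])"
```

```text
time_s: 30.85
tcp_pos: [0.5941, 0.0215, 0.1245]
eef_rot: [-179.9, -0.4, -80.4]
contact_force: [3.8, 1.8, -4.3]
gripper_width: 0.0159
time_s: 31.05
tcp_pos: [0.5941, 0.0215, 0.1244]
eef_rot: [-179.9, -0.5, -80.2]
contact_force: [1.2, 0.9, -0.5]
gripper_width: 0.0157
t 31.05 p [0.5941 0.0215 0.1244] r [-179.89   -0.45  -80.24] F [ 1.2  0.9 -0.5] w 0.0157 j [ 21.2  17.8 -17.9   0.6 -54.3 -11.8]
[0.28530653 0.00502033 0.12129497]
```

Turned by 72°. I release gently, rise, and check the dial.

```bash
python3 -m handwheel '[0,0,0,0,0,0, 0,0,0,0,0,0, 0,0,0,0,0,0, 0,0,0,0,0,0]' 100 20; python3 -m handwheel '[0,0,2,0,0,0, 0,0,5,0,0,0, 0,0,9,0,0,0, -3,0,12,0,0,0, -7,4,12,0,0,0, -11,8,12,0,0,0, -15,12,12,0,0,0, -15,12,12,0,0,0]'
python3 - <<'E'
from h import *
st()
cap('wrist','w19.png'); cap('top','t19.png')
i,K,W=cap('scene','s19.png'); u=cv2.resize(i[230:350,290:430],None,fx=5,fy=5,interpolation=cv2.INTER_CUBIC); cv2.imwrite('pics/s19z.png',u[:,:,::-1])
E
```

```text
time_s: 31.45
tcp_pos: [0.594, 0.0214, 0.1244]
eef_rot: [-179.9, -0.4, -80.2]
contact_force: [0.1, 0.1, 0.1]
gripper_width: 0.0422
time_s: 32.25
tcp_pos: [0.4416, 0.1429, 0.2449]
eef_rot: [-179.8, -0.4, -80.1]
contact_force: [0.8, 0.3, -0.9]
gripper_width: 0.0533
t 32.25 p [0.4416 0.1429 0.2449] r [-179.85   -0.38  -80.13] F [ 0.8  0.3 -0.9] w 0.0533 j [ 42.7  -0.6 -23.3   0.4 -67.4 -33. ]
```

View pics/t19.png

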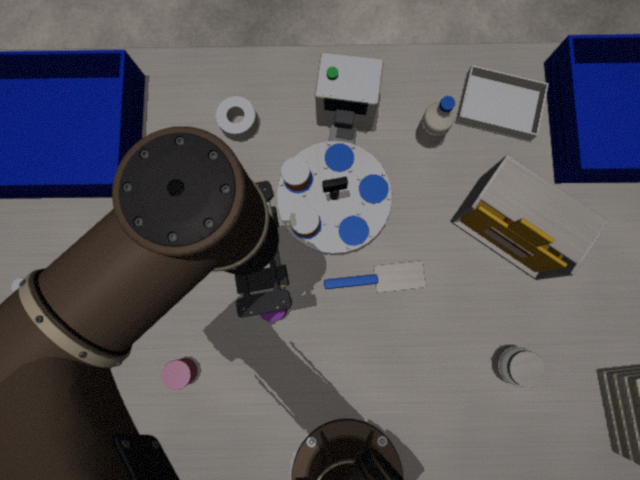

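View pics/s19z.png

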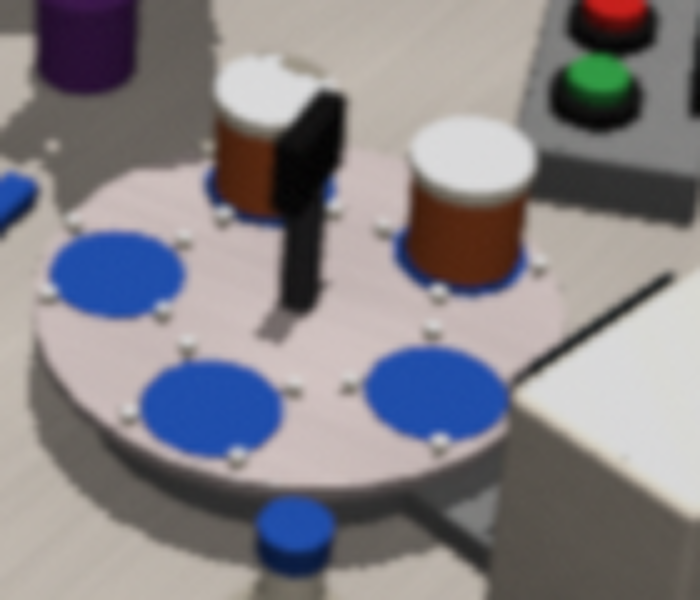

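View pics/w19.png

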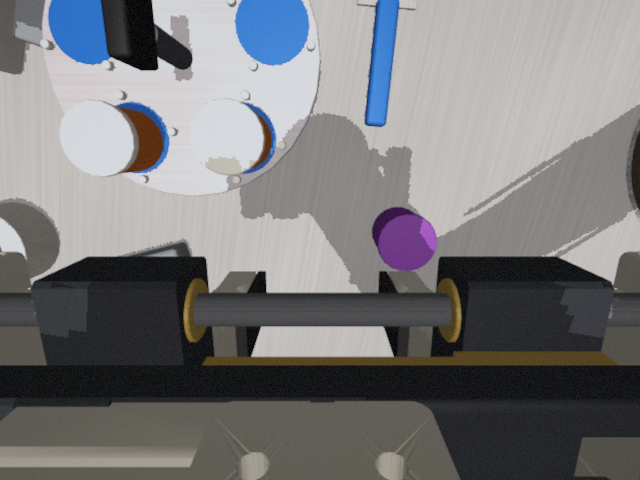

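The dial is one position on: the empty nests sit at the same pixels as before. Both tubs are upright within their pins, and the bin is still shut. I shut the fingers and go above the blue key.

```bash
python3 -m handwheel '[1,4,0,0,0,0, 2,8,0,0,0,0, 3,12.5,0,0,0,0, 4,17,0,0,0,0, 5,21.5,0,0,0,0, 6,26,0,0,0,0, 7,29,0,0,0,0, 7.5,31,-2,0,0,0]' 255 20; python3 -m handwheel '[0,0,-1,0,0,0, 0,0,-1,0,0,0, 0,0,-1,0,0,0]'
python3 - <<'E'
from h import *
st()
i,K,W=cap('wrist','w20.png')
for n,lo,hi in [('red',(0,150,80),(8,255,255)),('blue',(100,120,60),(125,255,255)),('yellow',(20,120,80),(35,255,255)),('green',(45,120,60),(85,255,255))]:
    for b in blobs(i,lo,hi,400,(0,0,640,258)): print(n,np.round(b[:5],1),np.round(on(K,W,b[:2],.057),4))
E
```

```text
time_s: 33.2
tcp_pos: [0.5212, 0.4548, 0.2261]
eef_rot: [-179.6, -0.3, -80.0]
contact_force: [1.1, -0.2, -0.5]
gripper_width: 0.0009
time_s: 33.5
tcp_pos: [0.5218, 0.4536, 0.216]
eef_rot: [-179.7, -0.4, -80.1]
contact_force: [0.1, 0.0, 0.5]
gripper_width: 0.0002
t 33.5 p [0.5218 0.4536 0.216 ] r [-179.67   -0.37  -80.1 ] F [0.1 0.  0.5] w 0.0002 j [ 57.4  22.4   1.8   0.5 -69.5 -47.7]
red [ 280.    64.8   39.1   44.3 1354.5] [0.58   0.3282 0.057 ]
blue [ 321.9  223.6   35.8   36.1 1014.5] [0.5226 0.4542 0.057 ]
blue [   90.7   222.5    74.    298.7 14671.5] [0.7325 0.4901 0.057 ]
yellow [ 302.   148.5   37.8   39.2 1163. ] [0.5514 0.3913 0.057 ]
```

View pics/w20.png

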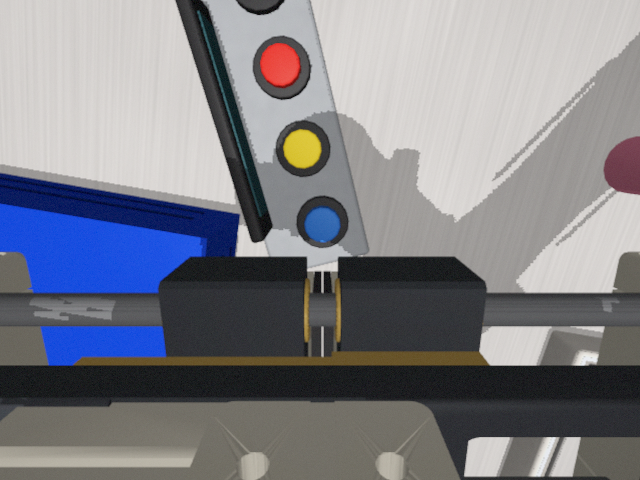

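Blue is at (322,222) in the wrist view, which gives (0.5226, 0.4542), within 3 mm of the top view. The blue crate is close on the +x side, so I turn the gripper to lie along the key row, away from it.

```bash
python3 -m handwheel '[0,0,0,0,0,-0.14, 0,0,0,0,0,-0.28, 0,0,0,0,0,-0.42, 0,0,0,0,0,-0.56, 0,0,0,0,0,-0.7, 0,0,0,0,0,-0.84, 0,0,0,0,0,-0.98, 0,0,0,0,0,-1.12]' 255 20; python3 -m handwheel '[0,0,0,0,0,-0.14, 0,0,-3,0,0,-0.2, 0,0,-6,0,0,-0.2, 0,0,-9,0,0,-0.2, 0,0,-9,0,0,-0.2]'
python3 - <<'E'
from h import *
st()
i,K,W=cap('wrist','w21.png'); cap('scene','s21.png')
for n,lo,hi in [('red',(0,150,80),(8,255,255)),('blue',(100,120,60),(125,255,255)),('yellow',(20,120,80),(35,255,255)),('green',(45,120,60),(85,255,255))]:
    for b in blobs(i,lo,hi,400,(0,0,640,258)): print(n,np.round(b[:5],1),np.round(on(K,W,b[:2],.057),4))
E
```

```text
time_s: 34.35
tcp_pos: [0.5223, 0.4532, 0.2188]
eef_rot: [-179.6, -0.2, -144.6]
contact_force: [-0.3, 0.8, -0.5]
gripper_width: 0.0009
time_s: 34.85
tcp_pos: [0.5209, 0.4508, 0.1259]
eef_rot: [-179.5, -0.5, -156.2]
contact_force: [0.5, -1.2, -0.4]
gripper_width: 0.0005
t 34.85 p [0.5209 0.4508 0.1259] r [-179.52   -0.47 -156.16] F [ 0.5 -1.2 -0.4] w 0.0005 j [  57.1   26.2   -4.3    0.2  -60.2 -123.4]
red [ 123.8  245.6   28.4   58.  1159. ] [0.5723 0.3275 0.057 ]
blue [ 327.7  244.3   30.4   52.  1139.5] [0.5158 0.4522 0.057 ]
yellow [ 225.8  244.4   28.7   55.2 1110.5] [0.5436 0.39   0.057 ]
green [  26.5  244.4   25.1   56.4 1013. ] [0.5983 0.2672 0.057 ]
```

View pics/w21.png

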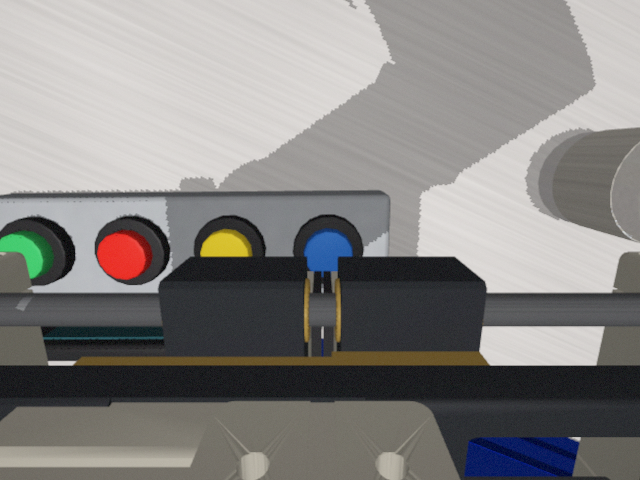

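View pics/s21.png

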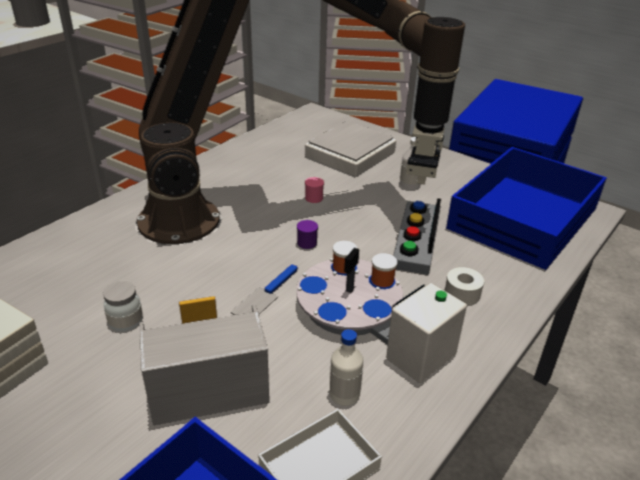

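Blue sits directly below, slightly to the right (327 against the tool centre at 322). I correct by 3 mm and descend in steps.

```bash
python3 -m handwheel '[0.1,0.3,0,0,0,0, 0.1,0.3,-2.5,0,0,0, 0.1,0.3,-4.5,0,0,0, 0.1,0.3,-6,0,0,0, 0.1,0.3,-6.5,0,0,0]' 255 20; python3 -c "
from h import *
st()"; python3 -m handwheel '[0,0,-0.3,0,0,0, 0,0,-0.6,0,0,0, 0,0,-0.9,0,0,0, 0,0,-0.9,0,0,0]'; python3 -c "
from h import *
st()"
```

```text
time_s: 35.45
tcp_pos: [0.5239, 0.456, 0.0651]
eef_rot: [-179.6, -0.1, -156.1]
contact_force: [0.2, 0.3, -0.1]
gripper_width: 0.0006
t 35.45 p [0.5239 0.456  0.0651] r [-1.7963e+02 -1.3000e-01 -1.5609e+02] F [ 0.2  0.3 -0.1] w 0.0006 j [  57.2   29.7   -7.3    0.3  -53.3 -123.5]
time_s: 35.85
tcp_pos: [0.5244, 0.4565, 0.0567]
eef_rot: [-179.7, -0.1, -156.1]
contact_force: [-0.0, 2.1, 2.1]
gripper_width: 0.0002
t 35.85 p [0.5244 0.4565 0.0567] r [-1.7966e+02 -6.0000e-02 -1.5608e+02] F [-0.   2.1  2.1] w 0.0002 j [  57.2   30.2   -7.7    0.3  -52.3 -123.5]
```

```bash
python3 -m handwheel '[-0.1,-0.1,-0.3,0,0,0, -0.1,-0.1,-0.55,0,0,0, -0.1,-0.1,-0.7,0,0,0, -0.1,-0.1,-0.7,0,0,0]'; python3 -c "
from h import *
st()"
```

```text
time_s: 36.25
tcp_pos: [0.5242, 0.4564, 0.0513]
eef_rot: [-179.7, 0.1, -156.0]
contact_force: [0.1, 0.5, 8.6]
gripper_width: 0.0006
t 36.25 p [0.5242 0.4564 0.0513] r [-1.7971e+02  9.0000e-02 -1.5604e+02] F [0.1 0.5 8.6] w 0.0006 j [  57.2   30.4   -8.1    0.4  -51.5 -123.5]
```

Blue is down (8.6 N, tip at 51.3 mm). I take a look, then lift and go to yellow.

```bash
python3 -c "
from h import *
i,K,W=cap('scene'); u=cv2.resize(i[150:290,350:470],None,fx=5,fy=4.2,interpolation=cv2.INTER_CUBIC); cv2.imwrite('pics/s22.png',u[:,:,::-1])"; python3 -m handwheel '[0,0,1,0,0,0, 0,0,2.5,0,0,0, 1.4,-3.2,3,0,0,0, 2.6,-6.5,3,0,0,0, 2.6,-6.6,2,0,0,0, 2.6,-6.6,1.3,0,0,0]'
python3 - <<'E'
from h import *
st()
i,K,W=cap('wrist','w23.png')
E
```

```text
time_s: 36.9
tcp_pos: [0.5502, 0.3893, 0.0644]
eef_rot: [-179.7, 0.1, -156.1]
contact_force: [0.4, -0.2, -0.6]
gripper_width: 0.0006
t 36.9 p [0.5502 0.3893 0.0644] r [-1.7972e+02  7.0000e-02 -1.5615e+02] F [ 0.4 -0.2 -0.6] w 0.0006 j [  52.    28.   -10.5    0.4  -51.6 -118.4]
```

View pics/s22.png

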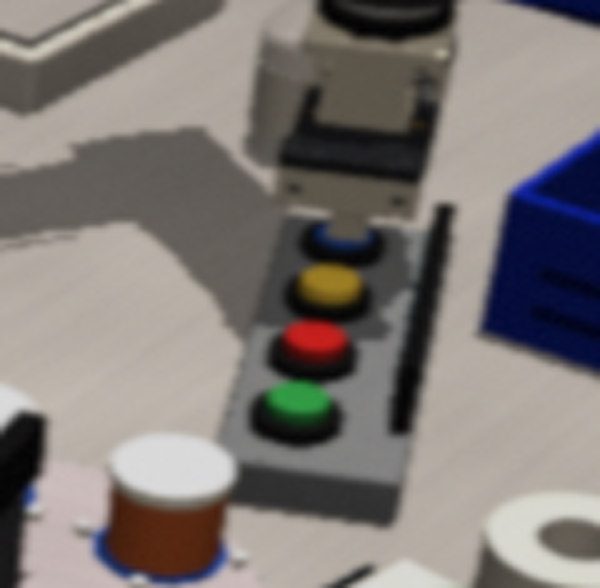

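View pics/w23.png

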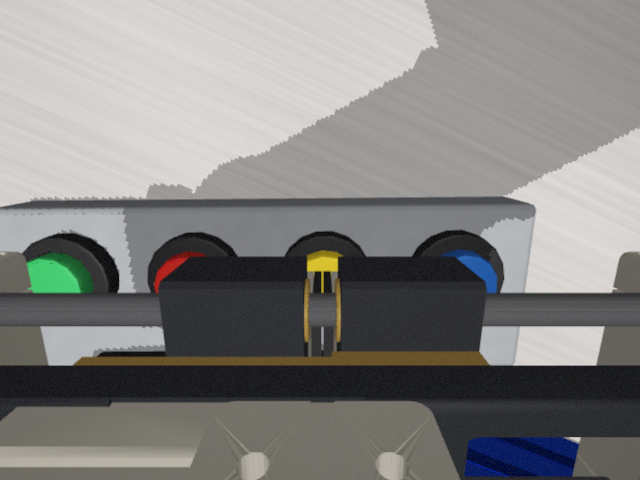

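The scene view shows the blue key fully sunk, with the other three up. The fingers are now centred over yellow at (322,262). I press it.

```bash
python3 -m handwheel '[0,0,-0.4,0,0,0, 0,0,-0.8,0,0,0, 0,0,-1.1,0,0,0, 0,0,-1.3,0,0,0, 0,0,-1.4,0,0,0, 0,0,-1.4,0,0,0]'; python3 -c "
from h import *
st()"
```

```text
time_s: 37.55
tcp_pos: [0.5492, 0.3902, 0.0511]
eef_rot: [-179.7, 0.0, -156.0]
contact_force: [-7.6, -2.5, 17.1]
gripper_width: 0.0006
t 37.55 p [0.5492 0.3902 0.0511] r [-1.7968e+02  2.0000e-02 -1.5602e+02] F [-7.6 -2.5 17.1] w 0.0006 j [  52.1   28.8  -11.1    0.4  -50.2 -118.4]
```

Yellow bottomed out (17 N, tip at 51.1 mm). Back to blue.

```bash
python3 -m handwheel '[0,0,1,0,0,0, 0,0,2.5,0,0,0, -1.3,3.2,3,0,0,0, -2.6,6.5,3,0,0,0, -2.6,6.6,2,0,0,0, -2.6,6.6,1.3,0,0,0, -2.6,6.6,1.3,0,0,0]'; python3 -c "
from h import *
st()"; python3 -m handwheel '[0,0,-0.4,0,0,0, 0,0,-0.8,0,0,0, 0,0,-1.1,0,0,0, 0,0,-1.3,0,0,0, 0,0,-1.4,0,0,0, 0,0,-1.4,0,0,0]'; python3 -c "
from h import *
st()
i,K,W=cap('scene'); u=cv2.resize(i[150:290,350:470],None,fx=5,fy=4.2,interpolation=cv2.INTER_CUBIC); cv2.imwrite('pics/s24.png',u[:,:,::-1])"
```

```text
time_s: 38.25
tcp_pos: [0.5226, 0.4551, 0.0626]
eef_rot: [-179.6, -0.1, -156.0]
contact_force: [-1.7, -0.3, 0.1]
gripper_width: 0.0008
t 38.25 p [0.5226 0.4551 0.0626] r [-1.7961e+02 -1.2000e-01 -1.5604e+02] F [-1.7 -0.3  0.1] w 0.0008 j [  57.3   29.7   -7.6    0.3  -52.9 -123.5]
time_s: 38.85
tcp_pos: [0.5231, 0.4544, 0.0511]
eef_rot: [-179.6, -0.1, -156.0]
contact_force: [-4.1, -5.9, 16.8]
gripper_width: 0.0004
t 38.85 p [0.5231 0.4544 0.0511] r [-1.7957e+02 -7.0000e-02 -1.5602e+02] F [-4.1 -5.9 16.8] w 0.0004 j [  57.2   30.4   -8.3    0.4  -51.6 -123.5]
```

View pics/s24.png

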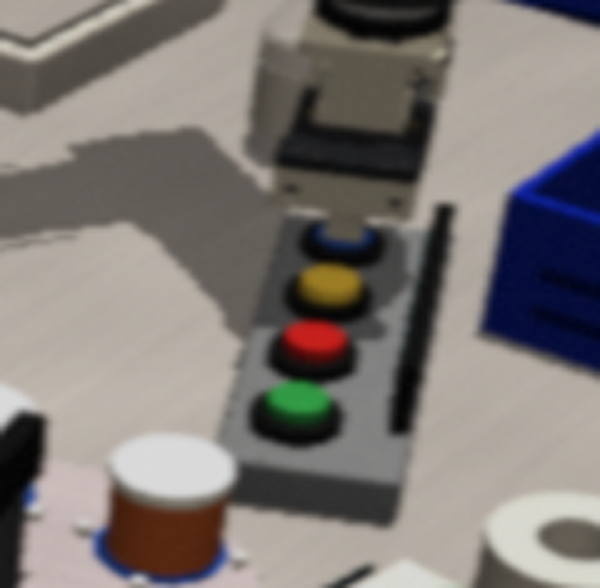

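Blue is down again. Now to green, lifting high over the red stop key.

```bash
python3 -m handwheel '[0,0,2,0,0,0, 0,0,6,0,0,0, 1.7,-3.8,7,0,0,0, 3.4,-7.6,7,0,0,0, 5.1,-11.4,7,0,0,0, 6.8,-15.2,7,0,0,0, 8.5,-19,7,0,0,0, 8.5,-19,6,0,0,0]'
python3 - <<'E'
from h import *
st()
i,K,W=cap('wrist','w25.png')
t=np.array([.608,.264,.064]); print(np.round(100*(t-pose()[2]),2))
E
```

```text
time_s: 39.7
tcp_pos: [0.6102, 0.2603, 0.1123]
eef_rot: [-179.6, 0.0, -156.3]
contact_force: [-0.1, 0.8, 0.3]
gripper_width: 0.0001
t 39.7 p [0.6102 0.2603 0.1123] r [-1.7958e+02  5.0000e-02 -1.5627e+02] F [-0.1  0.8  0.3] w 0.0001 j [  40.2   24.4   -9.4    0.5  -56.3 -106.7]
[-0.05  0.25 -4.56]
```

View pics/w25.png

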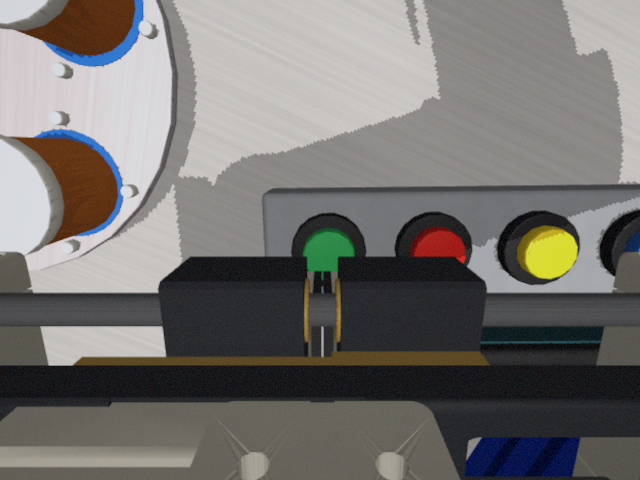

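```bash
python3 -m handwheel '[-0.1,0.25,-1.5,0,0,0, -0.1,0.25,-3,0,0,0, -0.1,0.25,-4.5,0,0,0, -0.1,0.25,-5,0,0,0, -0.1,0.25,-5,0,0,0]'; python3 -c "
from h import *
st()
cap('wrist','w26.png')"
```

```text
time_s: 40.25
tcp_pos: [0.6067, 0.2641, 0.0583]
eef_rot: [-179.6, -0.3, -156.2]
contact_force: [0.1, 0.7, 1.1]
gripper_width: 0.0002
t 40.25 p [0.6067 0.2641 0.0583] r [-179.56   -0.25 -156.22] F [0.1 0.7 1.1] w 0.0002 j [  40.6   27.5  -12.3    0.5  -50.5 -107.1]
```

View pics/w26.png

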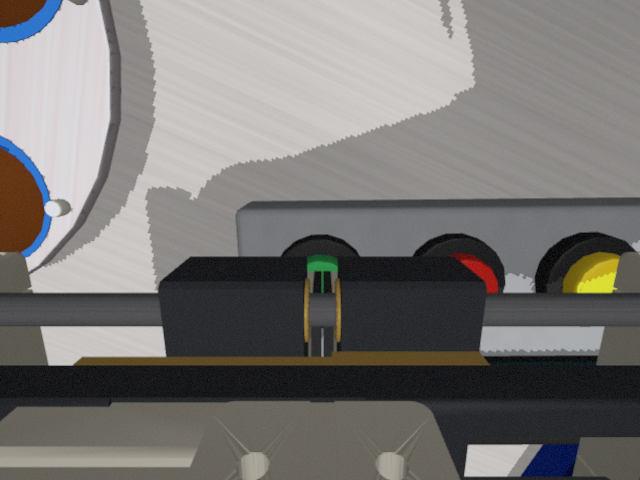

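Centred over green at (321,262). I press it.

```bash
python3 -m handwheel '[0,0,-0.3,0,0,0, 0,0,-0.6,0,0,0, 0,0,-0.8,0,0,0, 0,0,-0.85,0,0,0, 0,0,-0.85,0,0,0]'; python3 -c "
from h import *
st()
i,K,W=cap('scene'); u=cv2.resize(i[150:290,350:470],None,fx=5,fy=4.2,interpolation=cv2.INTER_CUBIC); cv2.imwrite('pics/s27.png',u[:,:,::-1])"
```

```text
time_s: 40.8
tcp_pos: [0.6079, 0.2649, 0.0515]
eef_rot: [-179.6, -0.1, -156.2]
contact_force: [0.5, 1.3, 4.9]
gripper_width: 0.0005
t 40.8 p [0.6079 0.2649 0.0515] r [-1.7959e+02 -6.0000e-02 -1.5621e+02] F [0.5 1.3 4.9] w 0.0005 j [  40.6   28.   -12.6    0.5  -49.6 -107.1]
```

View pics/s27.png

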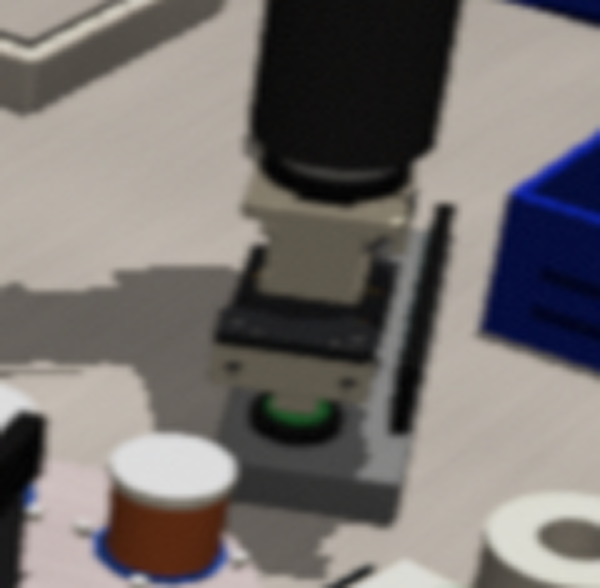

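Green reads 4.9 N, close to bottom. I press 1.5 mm more to be sure, then lift clear.

```bash
python3 -m handwheel '[0,0,-0.1,0,0,0, 0,0,-0.17,0,0,0, 0,0,-0.17,0,0,0]'; python3 -m handwheel '[0,0,2,0,0,0, 0,0,5,0,0,0, 0,0,9,0,0,0, 0,0,13,0,0,0, -4,2,15,0,0,0, -8,4,15,0,0,0, -12,6,15,0,0,0, -12,6,15,0,0,0]';  python3 - <<'E'
from h import *
st()
cap('top','t28.png'); cap('scene','s28.png')
E
```

```text
time_s: 41.15
tcp_pos: [0.608, 0.265, 0.0512]
eef_rot: [-179.6, -0.0, -156.2]
contact_force: [-3.0, -0.1, 12.4]
gripper_width: 0.0005
time_s: 41.95
tcp_pos: [0.4839, 0.326, 0.2012]
eef_rot: [-179.6, -0.1, -156.0]
contact_force: [0.3, 0.5, 0.6]
gripper_width: 0.0009
t 41.95 p [0.4839 0.326  0.2012] r [-1.7963e+02 -1.1000e-01 -1.5602e+02] F [0.3 0.5 0.6] w 0.0009 j [  53.3   13.1  -13.3    0.3  -63.8 -119.5]
```

View pics/t28.png

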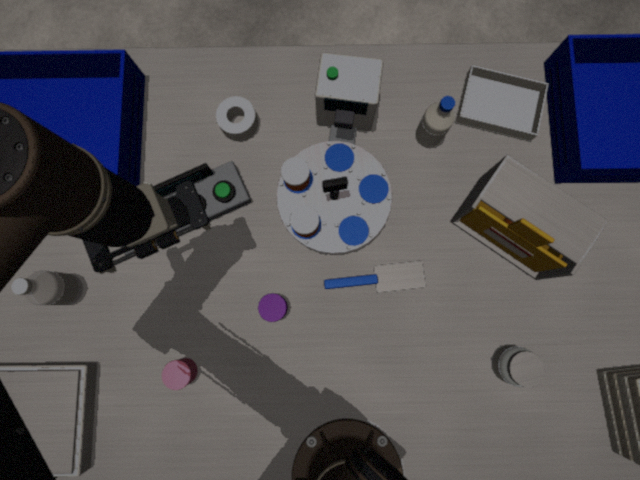

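View pics/s28.png

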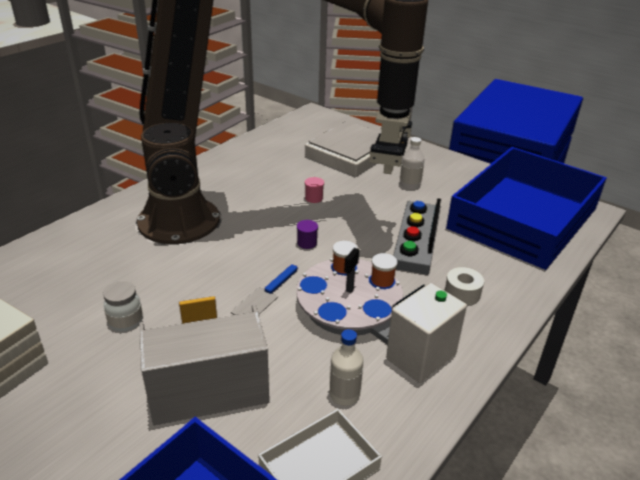

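Keys are all up, the bin is shut, and the spatula and spray bottle have not moved. One numeric check of the lids against the nests before handing in.

Run:
```python
from h import *
i,K,W=cap('top')
n=[(.6306,.0968),(.5286,.0792)]
g=cv2.cvtColor(i,cv2.COLOR_RGB2HSV); m=cv2.inRange(g,np.array((0,0,140)),np.array((180,40,255)))
for b in blobs(i,(100,120,60),(125,255,255),300,(270,130,400,260)): print('nest',np.round(on(K,W,b[:2],.05),4)) if min(b[2:4])>25 else None
gr=cv2.medianBlur(cv2.cvtColor(i,cv2.COLOR_RGB2GRAY),3)[150:245,275:330]
cs=cv2.HoughCircles(gr,cv2.HOUGH_GRADIENT,1,30,param1=60,param2=9,minRadius=13,maxRadius=17)
for x,y,r in cs[0][:3]: print(x+275,y+150,r,np.round(on(K,W,(x+275,y+150),.11),4))
```

```text
nest [ 0.5137 -0.023   0.05  ]
nest [ 0.6061 -0.0689  0.05  ]
nest [0.6785 0.005  0.05  ]
295.5 170.5 14.1 [0.6303 0.0975 0.11  ]
304.5 221.5 16.4 [0.5227 0.0794 0.11  ]
```

The first tub matches its nest within 1 mm. The second circle fit is loose (radius too big), so I look closer.

Run:
```python
from h import *
i,K,W=cap('top')
u=cv2.resize(i[150:250,270:370],None,fx=6,fy=6,interpolation=cv2.INTER_CUBIC)
for n in [(.6306,.0968),(.5286,.0792)]:
    th=np.linspace(0,2*np.pi,60)
    c=np.array([proj(K,W,np.array([n[0]+.03*np.cos(t),n[1]+.03*np.sin(t),.11])) for t in th])
    cv2.polylines(u,[np.int32((c-[270,150]+.5)*6)],True,(0,255,0),1)
cv2.imwrite('pics/chk.png',u[:,:,::-1])
```

```text
(no output)
```

View pics/chk.png

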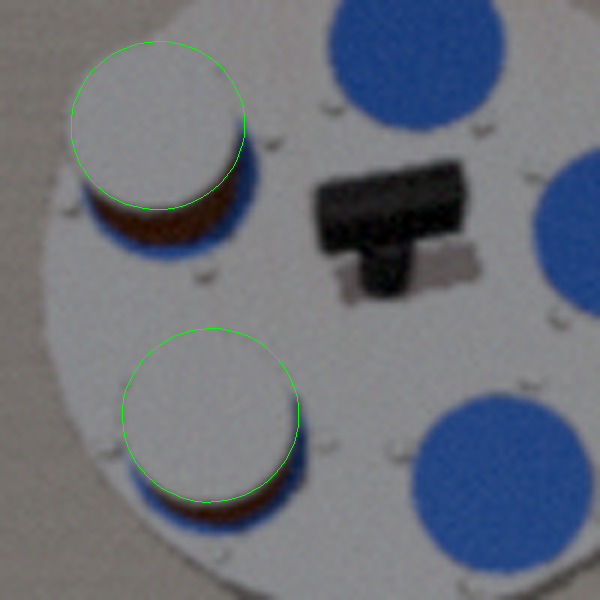

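Both lids coincide with the expected circles, so the tubs are centred and upright. I hand in.

```bash
python3 -c "
from h import *
st(); r.close_job()"
```

```text
t 42.15 p [0.4882 0.3245 0.2008] r [-1.7955e+02 -8.0000e-02 -1.5619e+02] F [0.5 0.1 0.2] w 0.0002 j [  53.    13.4  -13.     0.4  -63.8 -119.3]
the job is handed in; nothing more can be done
```

I finished the whole sequence and handed the job in at 42 s; no verdict is reported back.

- **Bin:** I tipped it by hooking the tab, dropped the one red-lidded tub in, and pushed it home against its stop. A further 3 mm of push raised the force to about 20 N with no movement.
- **White tubs:** Both stand upright in their own nests. White B had been knocked about 5 cm aside before I reached it; I saw this, re-measured and picked it up from there.
- **Dial:** I turned it 72° clockwise by the handle. Afterwards the empty nests sat at the same pixels as before.
- **Keys:** I pressed blue, yellow, blue, green, each down to about 51 mm with 8 to 17 N on the tool. I did not touch the red stop key.

**Last checks:**
- Both lids lie on the expected 60 mm circles over their nests.
- One automatic circle fit was about 6 mm off, with too large a radius. The overlay showed it was a bad fit and not a displaced tub.
- The bin looks shut, and the spatula, spray bottle and the pink and purple tubs look unmoved. The green key was seen up from above, and all four look up in the last side view.
- I last saw the red tub lying in the bin just before closing it, and could not see it again once shut.

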